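# Make up a strap-clamp set on its T-bolt

## Task

Slide the T-bolt along its slot to the open end of the T-slotted plate, lift it out and stand it, head down, in the pocket of the empty storage block. Then thread the loose parts over it in this order: the dark clamp strap, lying lengthwise on the block, then the brass washer, then the red collar, each fully down and flat on the one below, so that the set is ready for its nut. Leave the blue fence stop in the plate's other slot and the finished set on its block as they are.

Things in the scene. Friction and masses are not known exactly. Their poses are not given: they have to be found in the camera images.
- plate: Fixed steel plate, 180 (x) x 110 (y) x 40 mm high; origin: centre of its underside. Two T-slots run along its x axis, centred at y = +27 and -27: throat 16 wide from 22 to 40 above the origin, undercut 29 wide from 10 (slot floor) to 22. Both are open at the +x end (x = +90, away from the robot) and closed at the -x end by a dark bar.
- tbolt: Loose T-bolt, 66 mm high, 0.1 kg, upright in either slot, on its floor; origin: centre of the head's underside, z up the shank. Head 25 x 25 x 9, neck 14 x 14 up to 14 above the origin, round silvery shank of 12 diameter to 61, cone to the tip at 66. It can leave the slot only at the open end: lift it once its origin is over 103 mm ahead (+x) of the plate's origin.
- block: Fixed grey storage block, empty at the start, 120 (x) x 80 (y) x 35 mm high; origin: centre of its underside. In the middle of its top a square pocket, 31 x 31 and 14 deep (floor 21 above the origin), parallel to the block's sides. The bolt's head sinks below the block's top; its tip then stands 87 above the bench.
- strap: Loose dark steel clamp strap: a flat bar 101 (x) x 40 (y) x 15 mm thick with rounded ends, 0.4 kg, lying flat on the bench; origin: centre of its underside. A slot 36 (x) x 18 (y) goes through its middle; it is the same either way round. Finally its underside is 35 above the bench, on the block's top.
- washer: Loose thick brass washer, 38 mm outside diameter, 17 bore, 8 thick, lying flat on the bench; origin: centre of its underside. Finally its underside is 50 above the bench, on the strap.
- collar: Loose red spacer collar (short tube), 28 mm outside diameter, 17 bore, 18 high, standing on end on the bench; origin: centre of its underside. Finally its underside is 58 above the bench, on the washer.
- stop: Blue fence stop, to be left alone, not fastened: a block 36 x 36 x 22 mm lying on the plate's top (it and its dark screw head rise to 26 above the plate), its T-foot in the slot that the bolt does not stand in; origin on the slot floor, 30 below the blue block.
- made_set: Finished clamp set (bolt, strap, washer, collar and hexagon nut in one piece, 0.65 kg) standing loose in a second grey block like the empty one, to be left alone; origin: centre of its bolt head's underside, 21 mm above the bench. Strap 101 along x, 40 wide, its top 50 above the bench; the bolt's tip 87 above the bench.
- nut_bin: Fixed yellow bin of spare nuts, 80 (x) x 60 (y) x 28 high; origin at the centre of its underside. Not needed.

How it is judged (in metres and radians):
On the way, in this order (a step that is already met when the one before it is completed fails the run):
1. the T-bolt has been slid out past the open end of its slot (x of tbolt in the frame of plate above 0.1 m), for 0.1 s.
2. the T-bolt stands in the pocket of the empty block (x of tbolt in the frame of block between -0.006 and 0.006 m and y of tbolt in the frame of block between -0.006 and 0.006 m and z of tbolt in the frame of block between 0.017 and 0.025 m and angle between tbolt's own z axis and vertical below 0.1 rad), for 0.2 s.
3. the strap lies on the block, over the bolt (all of step 2 and z of strap in the frame of block between 0.031 and 0.039 m and horizontal distance between strap and tbolt below 0.015 m and angle between strap's own z axis and vertical below 0.1 rad and angle between the x axis of strap and the x axis of block, either way round below 0.26 rad), for 0.2 s.
4. the brass washer lies on the strap, over the bolt (all of step 3 and z of washer in the frame of block between 0.046 and 0.054 m and horizontal distance between washer and tbolt below 0.006 m and angle between washer's own z axis and vertical below 0.1 rad), for 0.2 s.
5. the red collar stands on the washer, over the bolt (all of step 4 and z of collar in the frame of block between 0.054 and 0.062 m and horizontal distance between collar and tbolt below 0.006 m and angle between collar's own z axis and vertical below 0.1 rad), for 0.2 s.
At the end, for the whole second after the job is handed in: Bolt upright in the block's pocket (6 mm off centre, 4 mm in height); strap flat on the block (15 mm, 15 degrees from its length), washer flat on it, collar on that (each 6 mm from the bolt's axis, 4 mm in height); none tilted over 0.1 rad, all at rest and released (all of step 5 and linear speed of each of tbolt, strap, washer, collar below 0.02 m/s); the robot touches nothing.
It fails at once if the fence stop was moved more than 12 mm (distance of stop from where it was at the start of the episode above 0.012 m).
It fails at once if the finished set was moved more than 10 mm or tipped (distance of made_set from where it was at the start of the episode above 0.01 m or angle between made_set's own z axis and vertical above 0.15 rad).
It also fails if it takes over 115 s, if anything falls off the work surface, if the arm or the gripper's body presses on something with over 40 N, if the wrist force passes 120 N, or if a joint passes its speed limit or range.

## Robot

A 6-joint arm with a two-finger parallel gripper is mounted at the origin on the work surface. World frame = base frame: x ahead of the robot, y to its left, z up, the work surface at z = 0. Lengths are in mm, angles in rad, forces in N, time in s.
With the tool pointing down it reaches from about 350 to 775 mm from the base axis. Payload 7.3 kg.
Tool frame: the origin (TCP) lies at the very end of the fingers, on their centre line; the grasp point (between the pads) lies bot.grip_point_offset behind it (bot.grip_point_offset is the distance from the TCP to the grasp point, in mm); z points along the fingers, y is the line along which they close (so a half turn about z gives the same grasp; the last joint's range is limited). The gripper opens to 92 mm and grips with 3 to 60 N. Pads are 19 mm wide; open, the fingers measure 130 mm over their backs; the gripper's body (75 mm by 190 mm) begins 47 mm behind the grasp point.
Start: joints at [1.197, 0.342, 1.524, -0, 1.275, -0.146], TCP at [118.547, 511.46, 226.741] pointing down, gripper open.
Joint ranges: [-2.53, 2.53], [-0.77, 2.02], [0.04, 2.7], [-1, 4.14], [0.28, 2.66], [-3.11, 3.11]. Speed limits (rad/s): [2.57, 2.57, 3.14, 3.14, 3.14, 3.14].

## Interface

Orientations are given as [roll, pitch, yaw] about the fixed x, y, z axes, in that order (R = Rz(yaw) Ry(pitch) Rx(roll)).
In Python, from plant import bot gives the robot as it stands. The module is installed in compiled form; this text tells all that it offers.
- The arm moves only by the tool carry_out, never from a script. Its argument "plan" is a list of rows, each an object of numbers: "tx", "ty", "tz": the shift along the world's x, y, z in mm; "rx", "ry", "rz": the turn, a rotation vector about the world's x, y, z in rad. A call has 1 to 12 rows; each row shifts and turns the commanded pose from where the row before left it; what a row does not reach is not made up. A row lasts 1/10 s, in which the tool goes at most 50 mm and 8.59 degrees, less where a joint would pass 70% of its speed; a pose out of reach is approached as far as the arm can. A call with a gripper value outside its range is refused whole. "gripper" is the closure, from 0 (fully open) to 1 (shut), set as the call begins (left out, the last holds). The fingers move at their own pace and stop on an object; the grip force is fixed at half the most. Time passes only in rows, so rows that do not move let the fingers close. It gives the time, the measured TCP pose, the force, the opening and the grip force at its end, in the units of the state.
- bot.get_obs(): the state, without advancing time (a new reading comes with each control period).
- bot.capture(name): name is "side" or "top"; returns the picture (400x640x3 uint8, red, green, blue); there is no depth.
- bot.camera_model(name): a dict with "camera_matrix" (3x3 intrinsics, pixels), "dist" ([k1, k2, p1, p2, k3] as OpenCV has them; the pictures are not rectified), "R" (3x3) and "t" (3): a world point X has camera coordinates R X + t. Camera axes: x right, y down, z forward; pixel columns grow to the right and rows downward; lengths in mm; the calibration is good to about 2 mm. A picture is of the moment at which its call begins. camera_model takes no time and is no camera call.
- bot.close_job(): hands the job in; it is judged then, once.
The state is a dict: "time": time; "joint_positions": joint angles; "dq": joint speeds; "tau": joint torques, N m; "tool_pos": TCP position; "tcp_rot": TCP orientation; "contact_force": force on the tool from outside, world axes, zero at the start; "moment": the same for the moment, N m; "grip_width": finger opening in mm; "finger_force": force on a finger pad.
Only numpy, scipy, OpenCV 4.12 (cv2) and the standard library are available. Lean on these libraries where they do the work, as an engineer would, in place of code of your own. Each camera call takes 0.05 s, during which the arm holds its last target. There are 200 camera calls.

## Working session

There is one attempt and no reset: what is moved stays moved. The work goes in short steps, Python scripts to look and compute and a tool call to move; the robot and the scene stay as the last step left them, time stands still between calls to the robot, and variables do not carry over. Pictures are saved under pics/ and viewed, at most 14 in all, crops included, and the job is handed in when it is done.

Besides the shell and the picture viewer there is one more tool, called after ">>>" as name(argument=value, ...), one argument or row to a line, values as JSON. carry_out: Moves the arm, as the interface text tells. Its arguments: {"type":"object","properties":{"plan":{"type":"array"},"gripper":{"type":"number"}},"required":["plan"]}

```bash
mkdir -p pics
cat > h.py <<'E'
import numpy as np, cv2
from plant import bot
def cap(name,f,crop=None,s=1):
    im=bot.capture(name)[:,:,::-1]
    cv2.imwrite('pics/raw_'+f,im)
    if crop: x0,y0,x1,y1=crop; im=im[y0:y1,x0:x1]
    if s!=1: im=cv2.resize(im,None,fx=s,fy=s,interpolation=cv2.INTER_CUBIC)
    cv2.imwrite('pics/'+f,im)
def ray(name,px):
    c=bot.camera_model(name);K=np.array(c['camera_matrix'],float);R=np.array(c['R']);t=np.array(c['t'],float).ravel()
    n=cv2.undistortPoints(np.array([[px]],float),K,np.array(c['dist'],float)).ravel()
    return -R.T@t, R.T@np.array([n[0],n[1],1])
def at(name,px,z):
    o,d=ray(name,px); return (o+d*(z-o[2])/d[2]).round(1)
def proj(name,P):
    c=bot.camera_model(name)
    return cv2.projectPoints(np.array(P,float).reshape(-1,3),cv2.Rodrigues(np.array(c['R'],float))[0],np.array(c['t'],float),np.array(c['camera_matrix'],float),np.array(c['dist'],float))[0].reshape(-1,2).round(1)
E
python3 - <<'E'
from h import *
cap('top','t0.png'); cap('side','s0.png')
for n in('top','side'):
    o,d=ray(n,(320,200)); print(n,o.round(),d.round(2))
print(bot.get_obs(),bot.grip_point_offset)
E
```

```text
top [ 445.   12. 1195.] [ 0.05 -0.02 -1.  ]
side [295. 854. 912.] [ 0.16 -0.69 -0.71]
{'time': 0.1, 'joint_positions': array([ 1.19700110e+00,  3.42658524e-01,  1.52489609e+00, -1.87331162e-05,
        1.27540432e+00, -1.46001951e-01]), 'dq': array([-0.00094807, -0.00172431, -0.00288892, -0.00011268, -0.00048171,
       -0.00028669]), 'tau': array([ 1.16730149e-03, -4.32007492e+01, -2.44693869e+01,  7.19018304e-02,
        5.26956073e-02, -5.04697971e-05]), 'tool_pos': array([118.41426198, 511.10838884, 226.12048524]), 'tcp_rot': array([-3.14023831e+00, -1.81047368e-04,  2.91380472e+00]), 'contact_force': array([-0.81787488, -0.17269209, -0.09005179]), 'moment': array([-0.06577053, -0.03087265,  0.00629406]), 'finger_force': 0.0, 'grip_width': 91.56342371349014} 18.8
```

View pics/t0.png

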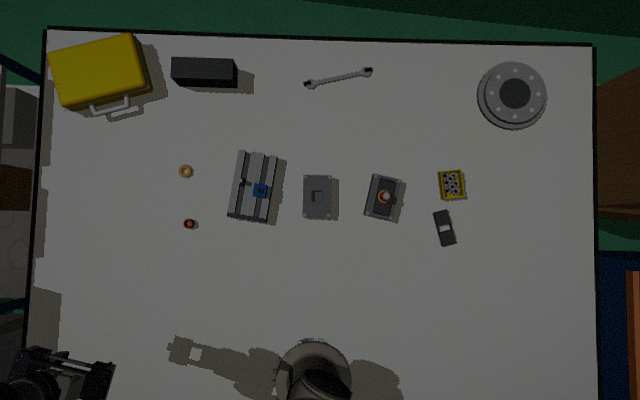

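View pics/s0.png

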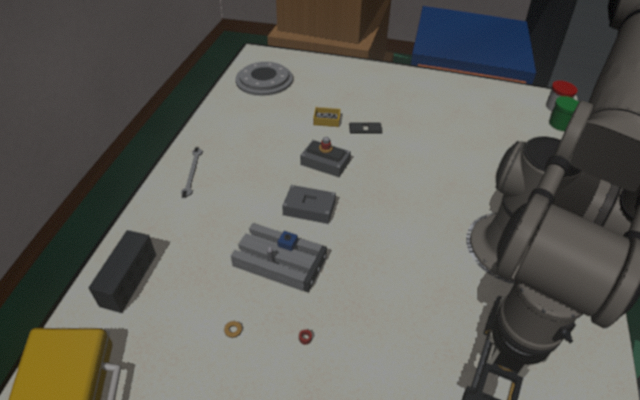

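The top view has image up = +x and left = +y. The washer is at (186,171), collar (190,224), plate (257,187), stop (261,190), bolt near (247,183), empty block (317,197), made set (384,197), bin (452,184) and strap (444,228). The side view shows the bolt at (271,254) in the +y slot. Next I enlarge.

Run:
```python
import cv2
def c(f,o,x0,y0,x1,y1,s):
    im=cv2.convertScaleAbs(cv2.resize(cv2.imread('pics/'+f)[y0:y1,x0:x1],None,fx=s,fy=s,interpolation=cv2.INTER_CUBIC),alpha=1.5); cv2.imwrite('pics/'+o,im)
c('raw_t0.png','t0a.png',220,140,340,230,6.5)
t=cv2.imread('pics/raw_t0.png')
a=lambda x0,y0,x1,y1,s:cv2.convertScaleAbs(cv2.resize(t[y0:y1,x0:x1],None,fx=s,fy=s,interpolation=cv2.INTER_CUBIC),alpha=1.5)
import numpy as np
cv2.imwrite('pics/t0b.png',np.hstack([a(170,155,210,240,7),a(425,200,465,285,7)]))
```

```text
(no output)
```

View pics/t0a.png

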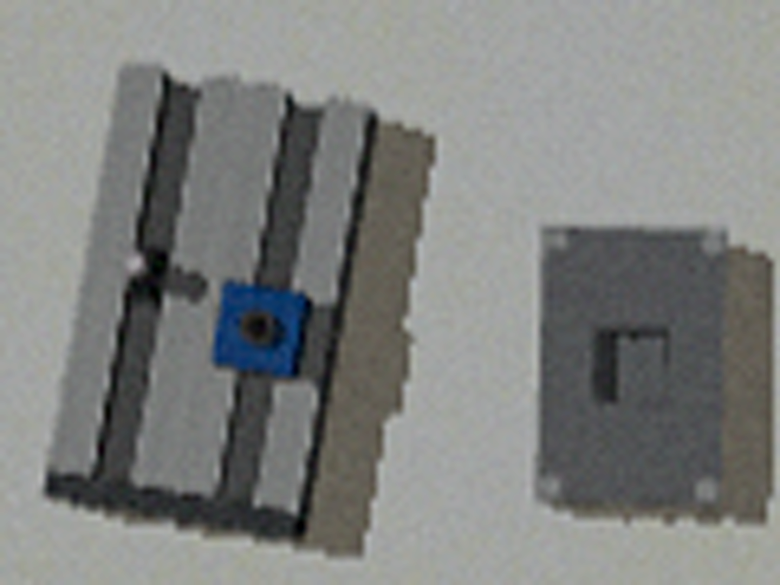

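View pics/t0b.png

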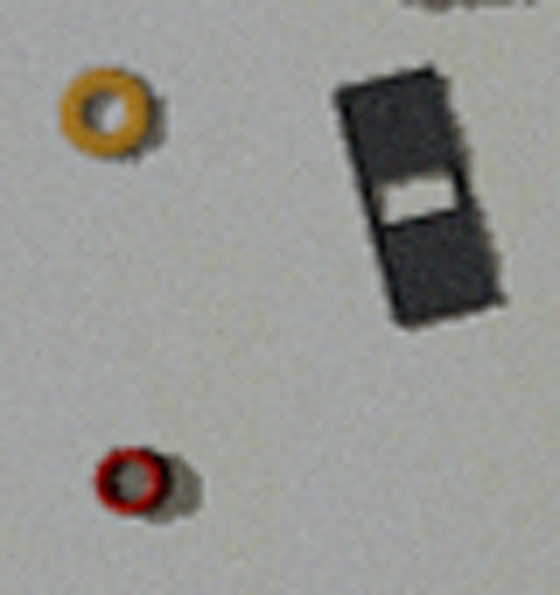

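Run:
```python
import cv2,numpy as np
t=cv2.imread('pics/raw_t0.png');s=cv2.imread('pics/raw_s0.png')
a=lambda t,x0,y0,x1,y1,s:cv2.convertScaleAbs(cv2.resize(t[y0:y1,x0:x1],None,fx=s,fy=s,interpolation=cv2.INTER_CUBIC),alpha=1.6)
cv2.imwrite('pics/c1.png',np.hstack([a(t,425,202,460,252,11),a(s,340,115,390,140,8).repeat(1,0) if 0 else cv2.copyMakeBorder(a(s,343,112,388,152,9),0,190,0,0,0)]))
from h import *
def m(u,v,z,s=6.5,x0=220,y0=140): return at('top',((u+.5)/s-.5+x0,(v+.5)/s-.5+y0),z)
for n,l,z in(('plate',[(122,65),(375,108),(45,490),(303,535)],40),('slot1',[(163,75),(200,82),(98,485),(132,487)],40),('block',[(541,228),(725,228),(538,505),(725,505)],35),('pocket',[(592,329),(670,329),(670,404),(592,404)],35),('tip',[(137,262)],76),('neck',[(157,280)],28),('stop',[(222,283),(310,293),(298,378),(214,368)],62)):
    p=[m(u,v,z) for u,v in l]; print(n,p,'mean',np.mean(p,0).round(1))
p=[m(u-280,v,15,7,425,200) for u,v in((335,88),(435,68),(502,300),(402,325))];print('strap',p,np.mean(p,0))
print('washer',m(107,112,8,7,170,155),'collar',m(132,481,18,7,170,155))
```

```text
plate [array([643.3, 225.4,  40. ]), array([627.7, 115.4,  40. ]), array([458.4, 251.4,  40. ]), array([441.9, 140.4,  40. ])] mean [542.8 183.2  40. ]
slot1 [array([639.5, 207.5,  40. ]), array([636.9, 191.5,  40. ]), array([461.1, 228.9,  40. ]), array([460.6, 214.3,  40. ])] mean [549.5 210.6  40. ]
block [array([577.9,  42. ,  35. ]), array([580.1, -38.2,  35. ]), array([457.4,  39.9,  35. ]), array([459.5, -41. ,  35. ])] mean [518.7   0.7  35. ]
pocket [array([534.4,  18.6,  35. ]), array([535.3, -15.3,  35. ]), array([502.7, -16.1,  35. ]), array([501.8,  17.7,  35. ])] mean [518.6   1.2  35. ]
tip [array([554.2, 209.4,  76. ])] mean [554.2 209.4  76. ]
neck [array([551.3, 208.9,  28. ])] mean [551.3 208.9  28. ]
stop [array([547.6, 175.7,  62. ]), array([544.4, 138.4,  62. ]), array([508.2, 142.3,  62. ]), array([511.5, 177.8,  62. ])] mean [527.9 158.6  62. ]
strap [array([ 482.2, -332.6,   15. ]), array([ 491.5, -373.5,   15. ]), array([ 397.5, -401.3,   15. ]), array([ 386.2, -360.6,   15. ])] [ 439.35 -367.     15.  ]
washer [583.3 382.    8. ] collar [432.4 362.1  18. ]
```

View pics/c1.png

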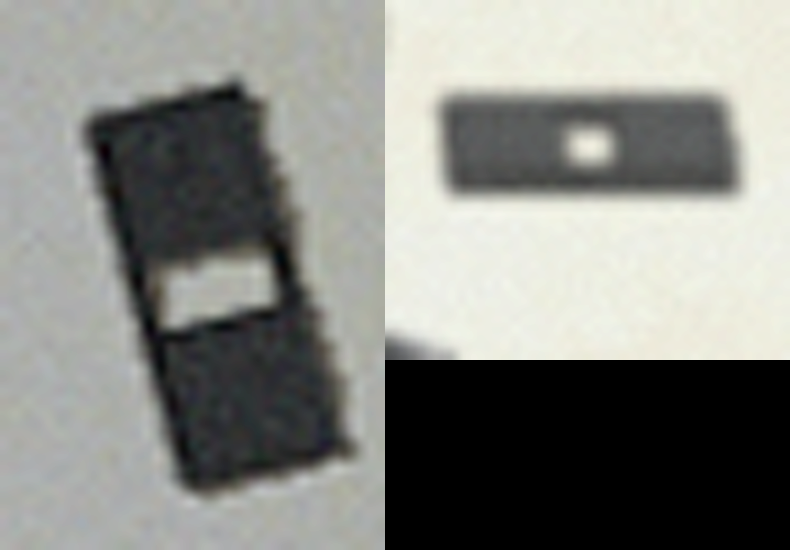

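The crops show the strap's slot running crosswise, about 18 along the strap and 36 across it. That differs from the description, so along the strap I only have about ±3 mm over the bolt. The strap is centred near (439,-367) at a yaw of about 0.29. The plate yaw is about -0.14 and the bolt is near (554,209) in the +y slot, which agrees with the slot line.

Moving above the bolt, with the fingers closing along the slot.

>>> carry_out(
  plan=[
    {"tx": 36.3, "ty": -25.2, "tz": -6.4, "rz": -0.1236},
    {"tx": 36.3, "ty": -25.2, "tz": -6.4, "rz": -0.1236},
    {"tx": 36.3, "ty": -25.2, "tz": -6.4, "rz": -0.1236},
    {"tx": 36.3, "ty": -25.2, "tz": -6.4, "rz": -0.1236},
    {"tx": 36.3, "ty": -25.2, "tz": -6.4, "rz": -0.1236},
    {"tx": 36.3, "ty": -25.2, "tz": -6.4, "rz": -0.1236},
    {"tx": 36.3, "ty": -25.2, "tz": -6.4, "rz": -0.1236},
    {"tx": 36.3, "ty": -25.2, "tz": -6.4, "rz": -0.1236},
    {"tx": 36.3, "ty": -25.2, "tz": -6.4, "rz": -0.1236},
    {"tx": 36.3, "ty": -25.2, "tz": -6.4, "rz": -0.1236},
    {"tx": 36.3, "ty": -25.2, "tz": -6.4, "rz": -0.1236},
    {"tx": 36.3, "ty": -25.2, "tz": -6.4, "rz": -0.1236},
  ],
)

```text
invalid input at $.plan[0]: expected keys tx, ty, tz, rx, ry, rz
```

>>> carry_out(
  plan=[
    {"tx": 36.3, "ty": -25.2, "tz": -6.4, "rx": 0, "ry": 0, "rz": -0.1236},
    {"tx": 36.3, "ty": -25.2, "tz": -6.4, "rx": 0, "ry": 0, "rz": -0.1236},
    {"tx": 36.3, "ty": -25.2, "tz": -6.4, "rx": 0, "ry": 0, "rz": -0.1236},
    {"tx": 36.3, "ty": -25.2, "tz": -6.4, "rx": 0, "ry": 0, "rz": -0.1236},
    {"tx": 36.3, "ty": -25.2, "tz": -6.4, "rx": 0, "ry": 0, "rz": -0.1236},
    {"tx": 36.3, "ty": -25.2, "tz": -6.4, "rx": 0, "ry": 0, "rz": -0.1236},
    {"tx": 36.3, "ty": -25.2, "tz": -6.4, "rx": 0, "ry": 0, "rz": -0.1236},
    {"tx": 36.3, "ty": -25.2, "tz": -6.4, "rx": 0, "ry": 0, "rz": -0.1236},
    {"tx": 36.3, "ty": -25.2, "tz": -6.4, "rx": 0, "ry": 0, "rz": -0.1236},
    {"tx": 36.3, "ty": -25.2, "tz": -6.4, "rx": 0, "ry": 0, "rz": -0.1236},
    {"tx": 36.3, "ty": -25.2, "tz": -6.4, "rx": 0, "ry": 0, "rz": -0.1236},
    {"tx": 36.3, "ty": -25.2, "tz": -6.4, "rx": 0, "ry": 0, "rz": -0.1236},
  ],
)

```text
time: 1.3
tool_pos: [555.2, 207.7, 149.2]
tcp_rot: [-3.141, 0.0, 1.425]
contact_force: [0.5, 0.6, -0.6]
grip_width: 91.8
finger_force: 0.0
```

>>> carry_out(
  plan=[
    {"tx": 0, "ty": 0, "tz": -30, "rx": 0, "ry": 0, "rz": 0},
    {"tx": 0, "ty": 0, "tz": -30, "rx": 0, "ry": 0, "rz": 0},
    {"tx": 0, "ty": 0, "tz": -26, "rx": 0, "ry": 0, "rz": 0},
    {"tx": 0, "ty": 0, "tz": -12, "rx": 0, "ry": 0, "rz": 0},
    {"tx": 0, "ty": 0, "tz": -7, "rx": 0, "ry": 0, "rz": 0},
    {"tx": 0, "ty": 0, "tz": 0, "rx": 0, "ry": 0, "rz": 0},
    {"tx": 0, "ty": 0, "tz": 0, "rx": 0, "ry": 0, "rz": 0},
  ],
)

```text
time: 2.0
tool_pos: [554.8, 209.4, 46.1]
tcp_rot: [3.14, -0.001, 1.431]
contact_force: [0.6, 0.3, 0.6]
grip_width: 91.7
finger_force: 0.0
```

>>> carry_out(
  plan=[
    {"tx": 0, "ty": 0, "tz": 0, "rx": 0, "ry": 0, "rz": 0},
    {"tx": 0, "ty": 0, "tz": 0, "rx": 0, "ry": 0, "rz": 0},
    {"tx": 0, "ty": 0, "tz": 0, "rx": 0, "ry": 0, "rz": 0},
    {"tx": 0, "ty": 0, "tz": 0, "rx": 0, "ry": 0, "rz": 0},
    {"tx": 0, "ty": 0, "tz": 0, "rx": 0, "ry": 0, "rz": 0},
    {"tx": 0, "ty": 0, "tz": 0, "rx": 0, "ry": 0, "rz": 0},
    {"tx": 0, "ty": 0, "tz": 0, "rx": 0, "ry": 0, "rz": 0},
    {"tx": 0, "ty": 0, "tz": 0, "rx": 0, "ry": 0, "rz": 0},
    {"tx": 0, "ty": 0, "tz": 0, "rx": 0, "ry": 0, "rz": 0},
    {"tx": 0, "ty": 0, "tz": 0, "rx": 0, "ry": 0, "rz": 0},
    {"tx": 0, "ty": 0, "tz": 0, "rx": 0, "ry": 0, "rz": 0},
    {"tx": 0, "ty": 0, "tz": 0, "rx": 0, "ry": 0, "rz": 0},
  ],
  gripper=1,
)

```text
time: 3.2
tool_pos: [554.0, 209.0, 44.8]
tcp_rot: [-3.141, 0.0, 1.431]
contact_force: [-1.0, 0.4, -1.0]
grip_width: 11.2
finger_force: 30.0
```

>>> carry_out(
  plan=[
    {"tx": 9.2, "ty": -1.28, "tz": 0, "rx": 0, "ry": 0, "rz": 0},
    {"tx": 9.2, "ty": -1.28, "tz": 0, "rx": 0, "ry": 0, "rz": 0},
    {"tx": 9.2, "ty": -1.28, "tz": 0, "rx": 0, "ry": 0, "rz": 0},
    {"tx": 9.2, "ty": -1.28, "tz": 0, "rx": 0, "ry": 0, "rz": 0},
    {"tx": 9.2, "ty": -1.28, "tz": 0, "rx": 0, "ry": 0, "rz": 0},
    {"tx": 9.2, "ty": -1.28, "tz": 0, "rx": 0, "ry": 0, "rz": 0},
  ],
)

```text
time: 3.8
tool_pos: [610.2, 201.2, 44.8]
tcp_rot: [-3.142, 0.0, 1.43]
contact_force: [-0.2, 0.3, -0.9]
grip_width: 11.2
finger_force: 30.0
```

>>> carry_out(
  plan=[
    {"tx": 9.2, "ty": -1.28, "tz": 0, "rx": 0, "ry": 0, "rz": 0},
    {"tx": 9.2, "ty": -1.28, "tz": 0, "rx": 0, "ry": 0, "rz": 0},
    {"tx": 9.2, "ty": -1.28, "tz": 0, "rx": 0, "ry": 0, "rz": 0},
    {"tx": 9.2, "ty": -1.28, "tz": 0, "rx": 0, "ry": 0, "rz": 0},
    {"tx": 9.2, "ty": -1.28, "tz": 0, "rx": 0, "ry": 0, "rz": 0},
    {"tx": 9.2, "ty": -1.28, "tz": 0, "rx": 0, "ry": 0, "rz": 0},
    {"tx": 0, "ty": 0, "tz": 0, "rx": 0, "ry": 0, "rz": 0},
    {"tx": 0, "ty": 0, "tz": 0, "rx": 0, "ry": 0, "rz": 0},
  ],
)

```text
time: 4.6
tool_pos: [664.4, 193.6, 44.7]
tcp_rot: [-3.141, 0.0, 1.43]
contact_force: [0.0, -0.6, -0.8]
grip_width: 11.1
finger_force: 30.0
```

Run:
```python
from h import *
cap('side','s1.png',(170,180,350,300),4.4)
print(bot.get_obs()['contact_force'], proj('side',[[663.6,194,z] for z in(0,10,76)]))
```

```text
[-0.78020214 -0.10403312 -1.09921268] [[229.  252.5]
 [228.5 249.8]
 [225.1 231.4]]
```

View pics/s1.png

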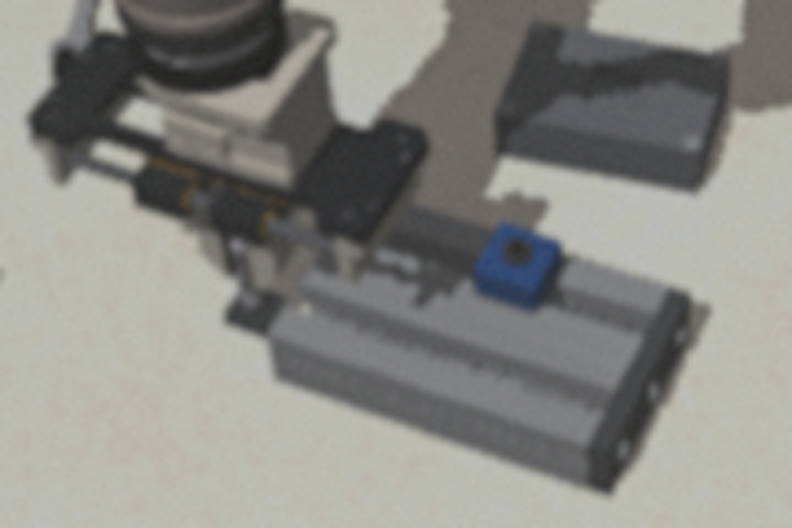

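The side view shows the dark bolt head at crop (250,315), clear of the plate's end, and the stop in place at (517,265). Lifting.

>>> carry_out(
  plan=[
    {"tx": 0, "ty": 0, "tz": 3, "rx": 0, "ry": 0, "rz": 0},
    {"tx": 0, "ty": 0, "tz": 7, "rx": 0, "ry": 0, "rz": 0},
    {"tx": 0, "ty": 0, "tz": 15, "rx": 0, "ry": 0, "rz": 0},
    {"tx": 0, "ty": 0, "tz": 25, "rx": 0, "ry": 0, "rz": 0},
    {"tx": 0, "ty": 0, "tz": 25, "rx": 0, "ry": 0, "rz": 0},
    {"tx": 0, "ty": 0, "tz": 20, "rx": 0, "ry": 0, "rz": 0},
    {"tx": 0, "ty": 0, "tz": 5, "rx": 0, "ry": 0, "rz": 0},
    {"tx": 0, "ty": 0, "tz": 0, "rx": 0, "ry": 0, "rz": 0},
  ],
)

```text
time: 5.45
tool_pos: [665.0, 193.8, 146.7]
tcp_rot: [3.139, -0.001, 1.431]
contact_force: [0.6, 0.8, -0.9]
grip_width: 11.5
finger_force: 30.0
```

Run:
```python
from h import *
cap('side','s2.png',(170,160,330,280),5)
print(proj('side',[[664,194,z] for z in(111,120,177)]))
```

```text
[[223.  220.9]
 [222.5 218.2]
 [219.2 199.9]]
```

View pics/s2.png

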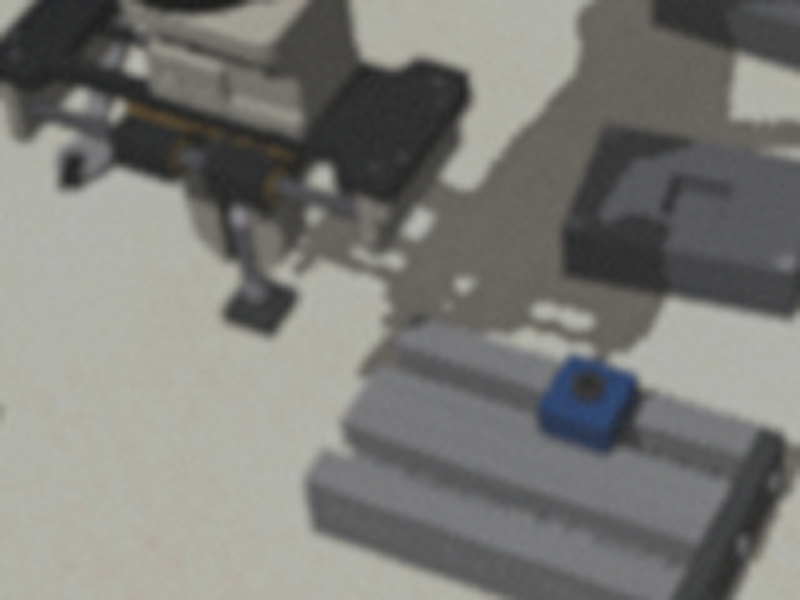

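The bolt is held upright, with its head at crop (262,308), within a pixel of the predicted point and parallel to the plate. I'll carry it over the block and check the block in the initial side view.

>>> carry_out(
  plan=[
    {"tx": -24.3, "ty": -32.1, "tz": 0, "rx": 0, "ry": 0, "rz": 0.0267},
    {"tx": -24.3, "ty": -32.1, "tz": 0, "rx": 0, "ry": 0, "rz": 0.0267},
    {"tx": -24.3, "ty": -32.1, "tz": 0, "rx": 0, "ry": 0, "rz": 0.0267},
    {"tx": -24.3, "ty": -32.1, "tz": 0, "rx": 0, "ry": 0, "rz": 0.0267},
    {"tx": -24.3, "ty": -32.1, "tz": 0, "rx": 0, "ry": 0, "rz": 0.0267},
    {"tx": -24.3, "ty": -32.1, "tz": 0, "rx": 0, "ry": 0, "rz": 0.0267},
    {"tx": 0, "ty": 0, "tz": 0, "rx": 0, "ry": 0, "rz": 0},
    {"tx": 0, "ty": 0, "tz": 0, "rx": 0, "ry": 0, "rz": 0},
  ],
)

```text
time: 6.3
tool_pos: [518.1, 0.6, 144.3]
tcp_rot: [-3.14, -0.0, 1.589]
contact_force: [0.3, -0.4, -1.9]
grip_width: 11.4
finger_force: 30.0
```

Run:
```python
import cv2,numpy as np
from h import *
s=cv2.imread('pics/raw_s0.png')
a=lambda t,x0,y0,x1,y1,s:cv2.convertScaleAbs(cv2.resize(t[y0:y1,x0:x1],None,fx=s,fy=s,interpolation=cv2.INTER_CUBIC),alpha=1.2)
b=a(s,275,180,345,225,8)
w=np.hstack([a(s,220,316,247,342,8),a(s,294,324,321,350,8)])
cv2.imwrite('pics/c2.png',np.vstack([b,cv2.copyMakeBorder(w,0,0,0,b.shape[1]-w.shape[1],0)]))
cap('top','t1.png'); o=bot.get_obs(); print(o['tool_pos'],o['tcp_rot'])
c=[(518.6+60*i,1+40*j,35) for i,j in((1,1),(1,-1),(-1,-1),(-1,1))]
print((proj('side',c)-[275,180])*8+3.5)
print((proj('side',[583.3,382,8])-[220,316])*8+3.5,(proj('side',[432.4,362.1,18])-[294,324])*8+3.5+[216,0])
```

```text
[518.70681669   1.16840598 144.40879624] [-3.14099928e+00 -4.15559657e-04  1.58990492e+00]
[[ 54.7 197.9]
 [126.7  28.3]
 [485.9  93.9]
 [429.1 269.1]]
[[101.9  81.1]] [[303.5  64.3]]
```

View pics/c2.png

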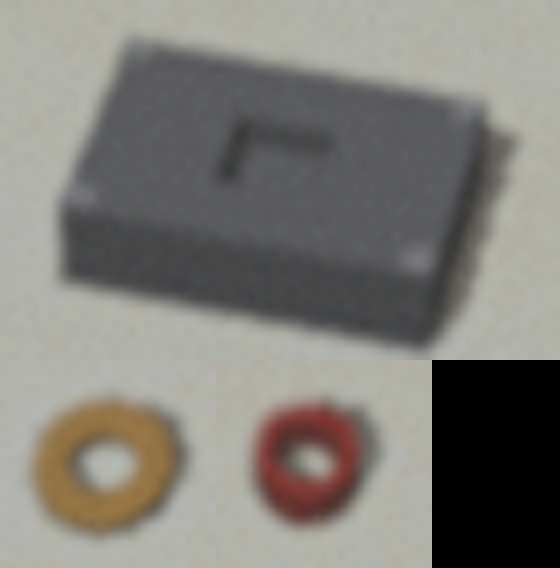

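Run:
```python
from h import *
f=lambda u,v,x0,y0:((u+.5)/8-.5+x0,(v+.5)/8-.5+y0)
for u,v in((62,200),(130,40),(485,100),(430,272)): print('block',at('side',f(u,v,275,180),35))
print('washer',at('side',f(107,102,220,316),8),'collar',at('side',f(309-216,90,294,324),18))
# plain colour blobs
im=cv2.imread('pics/raw_s0.png');t=cv2.imread('pics/raw_t0.png')
for n,I,(x0,y0,x1,y1) in(('side',im,(215,310,250,345)),('side',im,(290,320,325,355)),('top',t,(172,158,202,188)),('top',t,(178,212,204,236))):
    h=cv2.cvtColor(I[y0:y1,x0:x1],cv2.COLOR_BGR2HSV); m=(h[...,1]>110)
    p=np.argwhere(m)[:,::-1]+[x0,y0]; (cx,cy),(w,hh),a=cv2.minAreaRect(p.astype(np.float32)); print(n,p.min(0),p.max(0),(p.min(0)+p.max(0))/2,[at(n,((p.min(0)+p.max(0))/2),z) for z in(4,8,9,18)])
for n in('top','side'): print(bot.camera_model(n)['dist'])
```

```text
block [576.   41.4  35. ]
block [575.9 -33.9  35. ]
block [458.1 -36.2  35. ]
block [457.9  42.1  35. ]
washer [579.8 387.6   8. ] collar [429.1 368.8  18. ]
side [225 322] [240 336] [232.5 329. ] [array([581.3, 387.3,   4. ]), array([580.1, 389.3,   8. ]), array([579.8, 389.9,   9. ]), array([576.9, 394.5,  18. ])]
side [300 330] [311 342] [305.5 336. ] [array([429.8, 363.7,   4. ]), array([429.3, 365.9,   8. ]), array([429.1, 366.4,   9. ]), array([427.8, 371.3,  18. ])]
top [179 165] [191 176] [185.  170.5] [array([584. , 382.8,   4. ]), array([583.5, 381.6,   8. ]), array([583.4, 381.3,   9. ]), array([582.3, 378.5,  18. ])]
top [184 219] [193 227] [188.5 223. ] [array([433.1, 366.1,   4. ]), array([433.1, 364.9,   8. ]), array([433.1, 364.6,   9. ]), array([433.2, 361.9,  18. ])]
[0.03173347 0.         0.         0.         0.        ]
[-0.13095455  0.          0.          0.          0.        ]
```

Cameras disagree by a few mm, so I'll lower the bolt to just above the block and compare head and pocket in the same picture.

>>> carry_out(
  plan=[
    {"tx": 0, "ty": 0, "tz": -25, "rx": 0, "ry": 0, "rz": 0},
    {"tx": 0, "ty": 0, "tz": -25, "rx": 0, "ry": 0, "rz": 0},
    {"tx": 0, "ty": 0, "tz": -18, "rx": 0, "ry": 0, "rz": 0},
    {"tx": 0, "ty": 0, "tz": 0, "rx": 0, "ry": 0, "rz": 0},
    {"tx": 0, "ty": 0, "tz": 0, "rx": 0, "ry": 0, "rz": 0},
  ],
)

```text
time: 6.85
tool_pos: [519.2, 1.8, 76.8]
tcp_rot: [-3.141, -0.0, 1.592]
contact_force: [0.3, 0.1, -0.8]
grip_width: 11.0
finger_force: 30.0
```

Run:
```python
from h import *
cap('side','s3.png',(275,165,345,230),9)
o=bot.get_obs();p=o['tool_pos'];print(p,o['tcp_rot'])
for z in(50,41): print(z,((proj('side',[[p[0]+12.5*i,p[1]+12.5*j,z] for i,j in((1,1),(1,-1),(-1,-1),(-1,1))])-[275,165])*9+4).round().tolist())
for z in(35,): print('blk',((proj('side',[[518.6+60*i,1+40*j,z] for i,j in((1,1),(1,-1),(-1,-1),(-1,1))])-[275,165])*9+4).round().tolist())
```

```text
[519.59304934   1.62885614  77.46302014] [3.14049320e+00 6.93879645e-05 1.59170248e+00]
50 [[248.0, 283.0], [271.0, 223.0], [358.0, 239.0], [335.0, 300.0]]
41 [[249.0, 306.0], [272.0, 246.0], [358.0, 261.0], [335.0, 323.0]]
blk [[62.0, 358.0], [143.0, 167.0], [547.0, 241.0], [483.0, 438.0]]
```

View pics/s3.png

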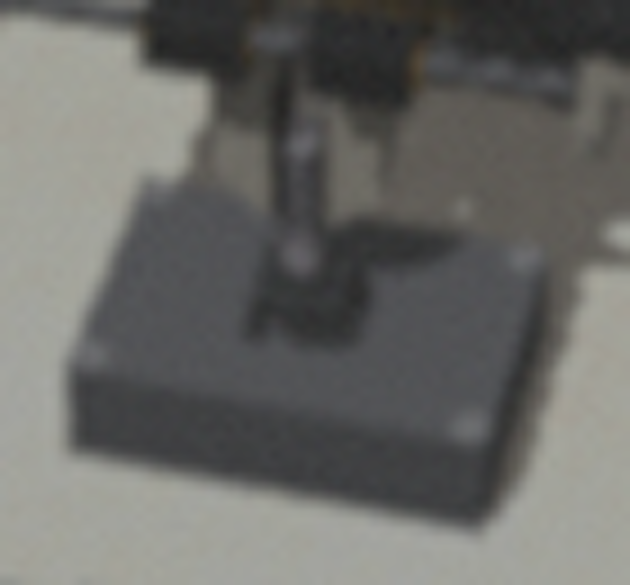

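The picture shows the shank base at (303,260) and the head over the pocket. Given the camera disagreement, I nudge slightly and lower gently, watching the force.

>>> carry_out(
  plan=[
    {"tx": -0.5, "ty": 0.8, "tz": 0, "rx": 0, "ry": 0, "rz": 0},
    {"tx": 0, "ty": 0, "tz": -3, "rx": 0, "ry": 0, "rz": 0},
    {"tx": 0, "ty": 0, "tz": -3, "rx": 0, "ry": 0, "rz": 0},
    {"tx": 0, "ty": 0, "tz": -2, "rx": 0, "ry": 0, "rz": 0},
    {"tx": 0, "ty": 0, "tz": -2, "rx": 0, "ry": 0, "rz": 0},
    {"tx": 0, "ty": 0, "tz": -1, "rx": 0, "ry": 0, "rz": 0},
    {"tx": 0, "ty": 0, "tz": 0, "rx": 0, "ry": 0, "rz": 0},
  ],
)

```text
time: 7.6
tool_pos: [518.1, 1.9, 65.7]
tcp_rot: [-3.141, -0.0, 1.591]
contact_force: [0.1, 0.3, -1.0]
grip_width: 11.2
finger_force: 30.0
```

No contact force with the head 4 mm below the rim, so it's in the pocket. Continue.

>>> carry_out(
  plan=[
    {"tx": 0, "ty": 0, "tz": -3, "rx": 0, "ry": 0, "rz": 0},
    {"tx": 0, "ty": 0, "tz": -3, "rx": 0, "ry": 0, "rz": 0},
    {"tx": 0, "ty": 0, "tz": -1.5, "rx": 0, "ry": 0, "rz": 0},
    {"tx": 0, "ty": 0, "tz": -1, "rx": 0, "ry": 0, "rz": 0},
    {"tx": 0, "ty": 0, "tz": -0.5, "rx": 0, "ry": 0, "rz": 0},
    {"tx": 0, "ty": 0, "tz": 0, "rx": 0, "ry": 0, "rz": 0},
  ],
)

```text
time: 8.2
tool_pos: [518.3, 1.9, 56.9]
tcp_rot: [3.142, 0.0, 1.591]
contact_force: [-0.6, -0.5, -1.3]
grip_width: 10.9
finger_force: 30.0
```

>>> carry_out(
  plan=[
    {"tx": 0, "ty": 0, "tz": -1, "rx": 0, "ry": 0, "rz": 0},
    {"tx": 0, "ty": 0, "tz": 0, "rx": 0, "ry": 0, "rz": 0},
    {"tx": 0, "ty": 0, "tz": 0, "rx": 0, "ry": 0, "rz": 0},
  ],
)

```text
time: 8.5
tool_pos: [518.2, 1.9, 56.0]
tcp_rot: [3.141, 0.0, 1.591]
contact_force: [0.4, 0.4, -0.5]
grip_width: 11.1
finger_force: 30.0
```

>>> carry_out(
  plan=[
    {"tx": 0, "ty": 0, "tz": 0, "rx": 0, "ry": 0, "rz": 0},
    {"tx": 0, "ty": 0, "tz": 0, "rx": 0, "ry": 0, "rz": 0},
    {"tx": 0, "ty": 0, "tz": 0, "rx": 0, "ry": 0, "rz": 0},
    {"tx": 0, "ty": 0, "tz": 0, "rx": 0, "ry": 0, "rz": 0},
    {"tx": 0, "ty": 0, "tz": 0, "rx": 0, "ry": 0, "rz": 0},
    {"tx": 0, "ty": 0, "tz": 0, "rx": 0, "ry": 0, "rz": 0},
    {"tx": 0, "ty": 0, "tz": 0, "rx": 0, "ry": 0, "rz": 0},
    {"tx": 0, "ty": 0, "tz": 0, "rx": 0, "ry": 0, "rz": 0},
  ],
  gripper=0.5,
)

```text
time: 9.3
tool_pos: [518.3, 1.9, 55.9]
tcp_rot: [3.141, 0.0, 1.591]
contact_force: [-0.3, -0.4, -0.9]
grip_width: 46.1
finger_force: 0.0
```

>>> carry_out(
  plan=[
    {"tx": 0, "ty": 0, "tz": 0, "rx": 0, "ry": 0, "rz": 0.143},
    {"tx": 0, "ty": 0, "tz": 0, "rx": 0, "ry": 0, "rz": 0.143},
    {"tx": 0, "ty": 0, "tz": 0, "rx": 0, "ry": 0, "rz": 0.143},
    {"tx": 0, "ty": 0, "tz": 0, "rx": 0, "ry": 0, "rz": 0.143},
    {"tx": 0, "ty": 0, "tz": 0, "rx": 0, "ry": 0, "rz": 0.143},
    {"tx": 0, "ty": 0, "tz": 0, "rx": 0, "ry": 0, "rz": 0.143},
    {"tx": 0, "ty": 0, "tz": 0, "rx": 0, "ry": 0, "rz": 0.143},
    {"tx": 0, "ty": 0, "tz": 0, "rx": 0, "ry": 0, "rz": 0.143},
    {"tx": 0, "ty": 0, "tz": 0, "rx": 0, "ry": 0, "rz": 0.143},
    {"tx": 0, "ty": 0, "tz": 0, "rx": 0, "ry": 0, "rz": 0.143},
    {"tx": 0, "ty": 0, "tz": 0, "rx": 0, "ry": 0, "rz": 0.14},
    {"tx": 0, "ty": 0, "tz": 0, "rx": 0, "ry": 0, "rz": 0},
  ],
)

```text
time: 10.5
tool_pos: [518.3, 1.9, 55.9]
tcp_rot: [3.142, 0.0, -3.121]
contact_force: [0.6, 0.4, 0.7]
grip_width: 45.8
finger_force: 0.0
```

>>> carry_out(
  plan=[
    {"tx": 0, "ty": 0, "tz": 0, "rx": 0, "ry": 0, "rz": 0},
    {"tx": 0, "ty": 0, "tz": 0, "rx": 0, "ry": 0, "rz": 0},
    {"tx": 0, "ty": 0, "tz": 0, "rx": 0, "ry": 0, "rz": 0},
    {"tx": 0, "ty": 0, "tz": 0, "rx": 0, "ry": 0, "rz": 0},
    {"tx": 0, "ty": 0, "tz": 0, "rx": 0, "ry": 0, "rz": 0},
    {"tx": 0, "ty": 0, "tz": 0, "rx": 0, "ry": 0, "rz": 0},
    {"tx": 0, "ty": 0, "tz": 0, "rx": 0, "ry": 0, "rz": 0},
    {"tx": 0, "ty": 0, "tz": 0, "rx": 0, "ry": 0, "rz": 0},
  ],
  gripper=1,
)

```text
time: 11.3
tool_pos: [518.1, 1.9, 55.8]
tcp_rot: [3.141, -0.0, -3.122]
contact_force: [-0.1, -0.1, -1.8]
grip_width: 11.5
finger_force: 30.0
```

>>> carry_out(
  plan=[
    {"tx": 0, "ty": 0, "tz": 0, "rx": 0, "ry": 0, "rz": 0},
    {"tx": 0, "ty": 0, "tz": 0, "rx": 0, "ry": 0, "rz": 0},
    {"tx": 0, "ty": 0, "tz": 0, "rx": 0, "ry": 0, "rz": 0},
    {"tx": 0, "ty": 0, "tz": 0, "rx": 0, "ry": 0, "rz": 0},
    {"tx": 0, "ty": 0, "tz": 0, "rx": 0, "ry": 0, "rz": 0},
    {"tx": 0, "ty": 0, "tz": 10, "rx": 0, "ry": 0, "rz": 0},
    {"tx": 0, "ty": 0, "tz": 25, "rx": 0, "ry": 0, "rz": 0},
    {"tx": 0, "ty": 0, "tz": 40, "rx": 0, "ry": 0, "rz": 0},
    {"tx": 0, "ty": 0, "tz": 40, "rx": 0, "ry": 0, "rz": 0},
    {"tx": 0, "ty": 0, "tz": 30, "rx": 0, "ry": 0, "rz": 0},
  ],
  gripper=0.5,
)

```text
time: 12.3
tool_pos: [518.7, 1.8, 204.3]
tcp_rot: [-3.141, 0.003, -3.122]
contact_force: [1.6, -0.1, -0.6]
grip_width: 45.5
finger_force: 0.0
```

Run:
```python
from h import *
f=lambda u,v:((u-385+.5)/9-.5+343,(v+.5)/9-.5+112)
p=[at('side',f(*q),15) for q in((440,97),(722,97),(737,190),(450,190))];print(p,np.mean(p,0))
g=lambda u,v:((u+.5)/11-.5+425,(v+.5)/11-.5+202)
q=[at('top',g(*q),15) for q in((90,125),(240,82),(345,452),(190,492))];print(q,np.mean(q,0))
for z in(15,0): 
  r=[at('top',g(*q),z) for q in((155,270),(270,248),(280,305),(165,332))];print('slot',z,r,np.mean(r,0))
print('slot side',at('side',f(590,145),8), at('side',f(590,140),15))
print(bot.get_obs()['tool_pos'])
```

```text
[array([ 488.8, -367.9,   15. ]), array([ 395.2, -393.9,   15. ]), array([ 382.3, -343.1,   15. ]), array([ 475.2, -317.5,   15. ])] [ 435.375 -355.6     15.   ]
[array([ 480. , -333.4,   15. ]), array([ 492.3, -372.5,   15. ]), array([ 396.9, -400.2,   15. ]), array([ 385.4, -360.1,   15. ])] [ 438.65 -366.55   15.  ]
slot 15 [array([ 442.7, -350.7,   15. ]), array([ 449.2, -380.5,   15. ]), array([ 434.5, -383.2,   15. ]), array([ 426.7, -353.4,   15. ])] [ 438.275 -366.95    15.   ]
slot 0 [array([ 442.7, -355.3,    0. ]), array([ 449.3, -385.5,    0. ]), array([ 434.3, -388.2,    0. ]), array([ 426.4, -358. ,    0. ])] [ 438.175 -371.75     0.   ]
slot side [ 435.4 -364.1    8. ] [ 434.8 -357.4   15. ]
[518.72121539   1.84441628 204.32014281]
```

>>> carry_out(
  plan=[
    {"tx": -8.02, "ty": -36.7, "tz": 0, "rx": 0, "ry": 0, "rz": 0.0258},
    {"tx": -8.02, "ty": -36.7, "tz": 0, "rx": 0, "ry": 0, "rz": 0.0258},
    {"tx": -8.02, "ty": -36.7, "tz": 0, "rx": 0, "ry": 0, "rz": 0.0258},
    {"tx": -8.02, "ty": -36.7, "tz": 0, "rx": 0, "ry": 0, "rz": 0.0258},
    {"tx": -8.02, "ty": -36.7, "tz": 0, "rx": 0, "ry": 0, "rz": 0.0258},
    {"tx": -8.02, "ty": -36.7, "tz": 0, "rx": 0, "ry": 0, "rz": 0.0258},
    {"tx": -8.02, "ty": -36.7, "tz": -25, "rx": 0, "ry": 0, "rz": 0.0258},
    {"tx": -8.02, "ty": -36.7, "tz": -25, "rx": 0, "ry": 0, "rz": 0.0258},
    {"tx": -8.02, "ty": -36.7, "tz": -25, "rx": 0, "ry": 0, "rz": 0.0258},
    {"tx": -8.02, "ty": -36.7, "tz": -25, "rx": 0, "ry": 0, "rz": 0.0258},
    {"tx": 0, "ty": 0, "tz": -30, "rx": 0, "ry": 0, "rz": 0},
    {"tx": 0, "ty": 0, "tz": 0, "rx": 0, "ry": 0, "rz": 0},
  ],
  gripper=0,
)

```text
time: 13.5
tool_pos: [435.7, -364.1, 67.8]
tcp_rot: [3.135, -0.003, -2.866]
contact_force: [0.0, 0.7, -0.3]
grip_width: 91.8
finger_force: 0.0
```

Run:
```python
from h import *
cap('top','t2.png'); cap('side','s4.png')
o=bot.get_obs();print(o['tool_pos'],o['tcp_rot'])
t=cv2.imread('pics/raw_t2.png')[190:260,410:475];s=cv2.imread('pics/raw_s4.png')[95:165,330:405]
b=lambda i:cv2.convertScaleAbs(cv2.resize(i,None,fx=5.5,fy=5.5,interpolation=cv2.INTER_CUBIC),alpha=1.5)
cv2.imwrite('pics/c3.png',np.hstack([b(t),b(s)]))
```

```text
[ 438.10210645 -364.73254103   71.57646828] [ 3.14073961e+00 -2.24136101e-04 -2.86428862e+00]
```

View pics/c3.png

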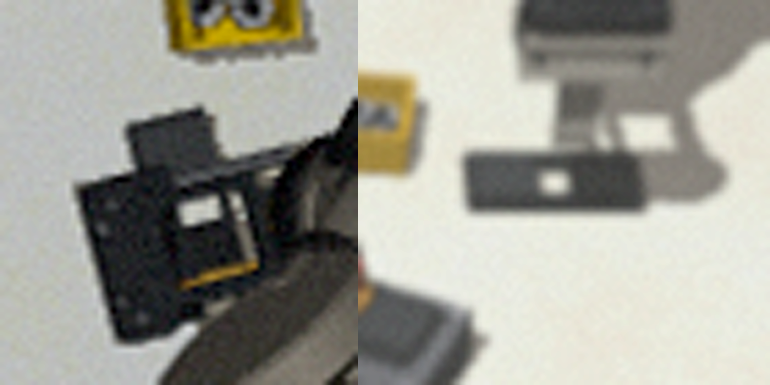

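The strap slot shows between the fingers in the top view at crop (200,210), and the bin is clear. Going down to grip.

>>> carry_out(
  plan=[
    {"tx": 0, "ty": 0, "tz": -25, "rx": 0, "ry": 0, "rz": 0},
    {"tx": 0, "ty": 0, "tz": -25, "rx": 0, "ry": 0, "rz": 0},
    {"tx": 0, "ty": 0, "tz": -12, "rx": 0, "ry": 0, "rz": 0},
    {"tx": 0, "ty": 0, "tz": -5, "rx": 0, "ry": 0, "rz": 0},
    {"tx": 0, "ty": 0, "tz": -1.5, "rx": 0, "ry": 0, "rz": 0},
    {"tx": 0, "ty": 0, "tz": 0, "rx": 0, "ry": 0, "rz": 0},
    {"tx": 0, "ty": 0, "tz": 0, "rx": 0, "ry": 0, "rz": 0},
  ],
)

```text
time: 14.3
tool_pos: [438.6, -365.6, 3.5]
tcp_rot: [-3.14, 0.001, -2.864]
contact_force: [0.4, -0.6, 0.8]
grip_width: 92.2
finger_force: 0.0
```

>>> carry_out(
  plan=[
    {"tx": 0, "ty": 0, "tz": 0, "rx": 0, "ry": 0, "rz": 0},
    {"tx": 0, "ty": 0, "tz": 0, "rx": 0, "ry": 0, "rz": 0},
    {"tx": 0, "ty": 0, "tz": 0, "rx": 0, "ry": 0, "rz": 0},
    {"tx": 0, "ty": 0, "tz": 0, "rx": 0, "ry": 0, "rz": 0},
    {"tx": 0, "ty": 0, "tz": 0, "rx": 0, "ry": 0, "rz": 0},
    {"tx": 0, "ty": 0, "tz": 0, "rx": 0, "ry": 0, "rz": 0},
    {"tx": 0, "ty": 0, "tz": 0, "rx": 0, "ry": 0, "rz": 0},
    {"tx": 0, "ty": 0, "tz": 0, "rx": 0, "ry": 0, "rz": 0},
    {"tx": 0, "ty": 0, "tz": 0, "rx": 0, "ry": 0, "rz": 0},
    {"tx": 0, "ty": 0, "tz": 0, "rx": 0, "ry": 0, "rz": 0},
  ],
  gripper=1,
)

```text
time: 15.3
tool_pos: [438.1, -365.2, 2.4]
tcp_rot: [-3.142, 0.0, -2.864]
contact_force: [1.2, -0.8, -0.7]
grip_width: 39.8
finger_force: 30.0
```

>>> carry_out(
  plan=[
    {"tx": 0, "ty": 0, "tz": 10, "rx": 0, "ry": 0, "rz": 0},
    {"tx": 0, "ty": 0, "tz": 30, "rx": 0, "ry": 0, "rz": 0},
    {"tx": 0, "ty": 0, "tz": 40, "rx": 0, "ry": 0, "rz": 0},
    {"tx": 0, "ty": 0, "tz": 40, "rx": 0, "ry": 0, "rz": 0},
    {"tx": 0, "ty": 0, "tz": 10, "rx": 0, "ry": 0, "rz": 0},
    {"tx": 0, "ty": 0, "tz": 0, "rx": 0, "ry": 0, "rz": 0},
  ],
)

```text
time: 15.9
tool_pos: [438.5, -365.5, 133.9]
tcp_rot: [-3.139, 0.001, -2.864]
contact_force: [-0.2, 1.0, -4.7]
grip_width: 39.6
finger_force: 30.0
```

>>> carry_out(
  plan=[
    {"tx": 7.29, "ty": 33.37, "tz": 0, "rx": 0, "ry": 0, "rz": -0.02345},
    {"tx": 7.29, "ty": 33.37, "tz": 0, "rx": 0, "ry": 0, "rz": -0.02345},
    {"tx": 7.29, "ty": 33.37, "tz": 0, "rx": 0, "ry": 0, "rz": -0.02345},
    {"tx": 7.29, "ty": 33.37, "tz": 0, "rx": 0, "ry": 0, "rz": -0.02345},
    {"tx": 7.29, "ty": 33.37, "tz": 0, "rx": 0, "ry": 0, "rz": -0.02345},
    {"tx": 7.29, "ty": 33.37, "tz": 0, "rx": 0, "ry": 0, "rz": -0.02345},
    {"tx": 7.29, "ty": 33.37, "tz": 0, "rx": 0, "ry": 0, "rz": -0.02345},
    {"tx": 7.29, "ty": 33.37, "tz": 0, "rx": 0, "ry": 0, "rz": -0.02345},
    {"tx": 7.29, "ty": 33.37, "tz": 0, "rx": 0, "ry": 0, "rz": -0.02345},
    {"tx": 7.29, "ty": 33.37, "tz": 0, "rx": 0, "ry": 0, "rz": -0.02345},
    {"tx": 7.29, "ty": 33.37, "tz": 0, "rx": 0, "ry": 0, "rz": -0.02345},
    {"tx": 0, "ty": 0, "tz": 0, "rx": 0, "ry": 0, "rz": 0},
  ],
)

```text
time: 17.1
tool_pos: [517.0, 5.8, 129.9]
tcp_rot: [3.139, -0.004, -3.119]
contact_force: [-0.6, -0.8, -3.5]
grip_width: 39.3
finger_force: 30.0
```

>>> carry_out(
  plan=[
    {"tx": 0, "ty": 0, "tz": -20, "rx": 0, "ry": 0, "rz": 0},
    {"tx": 0, "ty": 0, "tz": -15, "rx": 0, "ry": 0, "rz": 0},
    {"tx": 0, "ty": 0, "tz": 0, "rx": 0, "ry": 0, "rz": 0},
    {"tx": 0, "ty": 0, "tz": 0, "rx": 0, "ry": 0, "rz": 0},
  ],
)

```text
time: 17.5
tool_pos: [517.3, 1.7, 96.3]
tcp_rot: [3.141, -0.003, -3.123]
contact_force: [0.3, 0.9, -3.5]
grip_width: 39.5
finger_force: 30.0
```

Run:
```python
from h import *
cap('top','t3.png'); cap('side','s5.png')
o=bot.get_obs();print(o['tool_pos'],o['tcp_rot'])
t=cv2.imread('pics/raw_t3.png')[165:225,290:345];s=cv2.imread('pics/raw_s5.png')[150:220,270:350]
b=lambda i,f:cv2.convertScaleAbs(cv2.resize(i,None,fx=f,fy=f,interpolation=cv2.INTER_CUBIC),alpha=1.8)
B=b(s,6);T=b(t,6)
cv2.imwrite('pics/c4.png',np.hstack([cv2.copyMakeBorder(T,0,B.shape[0]-T.shape[0],0,0,0),B]))
z=o['tool_pos'][2]-2.4
p=proj('top',[[518.2,1.9,87],[518.2,1.9,z+15],[518.2,1.9,z]]);print((p-[290,165])*6+2.5)
p=proj('side',[[518.2,1.9,87],[518.2,1.9,z+15],[518.2,1.9,z]]+[[518.2+50.5*i,1.9+20*j,z+15] for i,j in((1,1),(1,-1),(-1,-1),(-1,1))]);print((p-[270,150])*6+2.5+[330,0])
```

```text
[518.35283223   1.5903362   97.57213145] [-3.14158902e+00  8.98583393e-05 -3.12267610e+00]
[[162.1 181.9]
 [162.7 178.3]
 [162.1 180.7]]
[[565.3 200.5]
 [565.3 158.5]
 [565.3 185.5]
 [430.9 169.3]
 [459.1 105.7]
 [698.5 147.7]
 [675.7 213.1]]
```

View pics/c4.png

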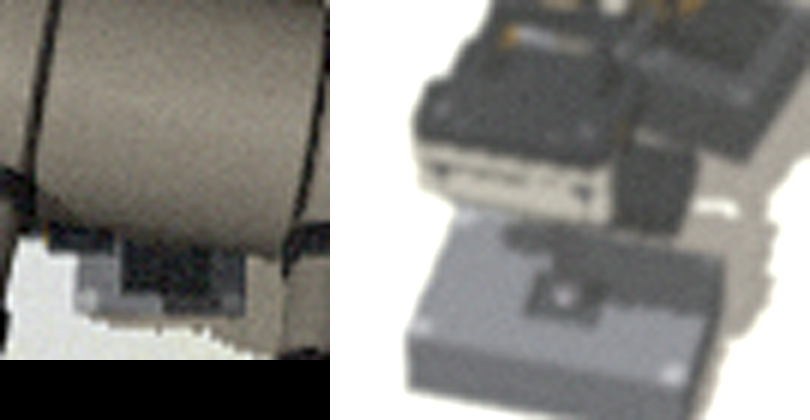

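The side view shows the strap's end at (690,190) with the gripper body hiding the slot, and a bright spot at (567,293). I'll check numerically, from the pictures taken while the arm was away, that the bolt stands.

Run:
```python
from h import *
s=cv2.imread('pics/raw_s4.png',0).astype(int);t=cv2.imread('pics/raw_t2.png',0).astype(int)
print('side pred',proj('side',[[518.2,1.9,z] for z in(87,82,50,35)]))
print('top pred',proj('top',[[518.2,1.9,z] for z in(87,35)]))
print(s[178:212,300:322]);print(t[188:206,308:328])
```

```text
side pred [[308.8 183. ]
 [308.8 184.4]
 [308.8 193.7]
 [308.7 198. ]]
top pred [[316.6 194.9]
 [316.4 196.1]]
[[154 155 153 153 154 155 151 154 154 152 154 155 154 155 153 156 157 153
  154 155 154 155]
 [154 155 154 152 154 152 153 153 153 154 153 155 155 155 155 156 156 155
  156 156 156 154]
 [154 153 153 153 154 151 153 154 154 153 156 153 155 155 154 155 154 155
  154 156 156 156]
 [156 154 153 152 153 154 152 155 155 154 155 155 155 155 156 154 154 155
  153 154 154 155]
 [155 154 156 154 154 154 154 150 150 151 152 152 154 154 155 157 154 154
  156 155 154 154]
 [156 154 156 155 152 154 152 144 139 140 138 141 151 156 154 154 155 155
  154 155 156 154]
 [153 156 152 156 155 156 148 133 127 129 124 127 146 155 155 154 154 154
  155 154 153 154]
 [142 146 149 150 154 155 147 125 121 120 111 114 142 157 155 154 155 153
  155 155 155 154]
 [115 121 127 135 136 138 134 116 109 110  98 104 140 155 156 156 157 157
  155 155 156 155]
 [ 88  93  96 102 106 112 111  95  89  88  77  91 131 149 151 153 152 153
  156 157 154 156]
 [ 79  81  79  81  85  87  86  78  75  72  60  81 113 129 1
[... 3004 characters left out ...]
  34  33
   32  56]
 [ 62  65  66  40  33  57  37  29  33  20  27  24  21  24  29  35  33  30
   32  26]
 [ 63  63  68  44  33  53  41  34  32  20  32  34  25  35  31  34  32  33
   33  32]
 [ 69  66  66  41  32  43  29  45  44  31  33  32  27  51  54  49  46  49
   36  35]
 [ 66  61  65  51  46  44  46  64  69  46  46  40  47  60  63  70  65  65
   45  50]
 [ 61  68  68  60  66  61  62  62  60  58  64  64  63  59  60  66  65  65
   64  62]
 [ 67  61  64  65  63  66  63  63  64  65  64  65  62  67  63  63  60  65
   68  60]
 [ 63  61  64  63  64  69  65  69  64  63  65  64  64  66  65  67  64  64
   62  65]
 [ 62  65  64  64  64  63  64  64  64  66  64  66  62  65  62  68  66  65
   63  64]]
```

The bolt stands: its tip is within 0.5 px of the prediction in both cameras. Shift +0.5 in x for the residual and lower the strap onto it.

>>> carry_out(
  plan=[
    {"tx": 0.5, "ty": 0, "tz": -3, "rx": 0, "ry": 0, "rz": 0},
    {"tx": 0, "ty": 0, "tz": -3, "rx": 0, "ry": 0, "rz": 0},
    {"tx": 0, "ty": 0, "tz": -3, "rx": 0, "ry": 0, "rz": 0},
    {"tx": 0, "ty": 0, "tz": -3, "rx": 0, "ry": 0, "rz": 0},
    {"tx": 0, "ty": 0, "tz": -3, "rx": 0, "ry": 0, "rz": 0},
    {"tx": 0, "ty": 0, "tz": -3, "rx": 0, "ry": 0, "rz": 0},
    {"tx": 0, "ty": 0, "tz": 0, "rx": 0, "ry": 0, "rz": 0},
  ],
)

```text
time: 18.3
tool_pos: [518.5, 2.0, 78.9]
tcp_rot: [3.141, -0.001, -3.122]
contact_force: [-0.3, -0.1, -3.7]
grip_width: 39.5
finger_force: 30.0
```

>>> carry_out(
  plan=[
    {"tx": 0, "ty": 0, "tz": -6, "rx": 0, "ry": 0, "rz": 0},
    {"tx": 0, "ty": 0, "tz": -6, "rx": 0, "ry": 0, "rz": 0},
    {"tx": 0, "ty": 0, "tz": -6, "rx": 0, "ry": 0, "rz": 0},
    {"tx": 0, "ty": 0, "tz": -6, "rx": 0, "ry": 0, "rz": 0},
    {"tx": 0, "ty": 0, "tz": -6, "rx": 0, "ry": 0, "rz": 0},
    {"tx": 0, "ty": 0, "tz": -5, "rx": 0, "ry": 0, "rz": 0},
    {"tx": 0, "ty": 0, "tz": -3, "rx": 0, "ry": 0, "rz": 0},
    {"tx": 0, "ty": 0, "tz": -2, "rx": 0, "ry": 0, "rz": 0},
    {"tx": 0, "ty": 0, "tz": -1, "rx": 0, "ry": 0, "rz": 0},
    {"tx": 0, "ty": 0, "tz": 0, "rx": 0, "ry": 0, "rz": 0},
  ],
)

```text
time: 19.3
tool_pos: [518.8, 2.0, 38.4]
tcp_rot: [3.142, 0.0, -3.122]
contact_force: [-0.6, -0.6, -3.9]
grip_width: 39.6
finger_force: 30.0
```

>>> carry_out(
  plan=[
    {"tx": 0, "ty": 0, "tz": -1, "rx": 0, "ry": 0, "rz": 0},
    {"tx": 0, "ty": 0, "tz": 0, "rx": 0, "ry": 0, "rz": 0},
    {"tx": 0, "ty": 0, "tz": 0, "rx": 0, "ry": 0, "rz": 0},
  ],
)

```text
time: 19.6
tool_pos: [518.8, 2.0, 37.5]
tcp_rot: [3.142, 0.0, -3.122]
contact_force: [-0.6, -0.2, -3.6]
grip_width: 39.4
finger_force: 30.0
```

>>> carry_out(
  plan=[
    {"tx": 0, "ty": 0, "tz": 0, "rx": 0, "ry": 0, "rz": 0},
    {"tx": 0, "ty": 0, "tz": 0, "rx": 0, "ry": 0, "rz": 0},
    {"tx": 0, "ty": 0, "tz": 0, "rx": 0, "ry": 0, "rz": 0},
    {"tx": 0, "ty": 0, "tz": 0, "rx": 0, "ry": 0, "rz": 0},
    {"tx": 0, "ty": 0, "tz": 0, "rx": 0, "ry": 0, "rz": 0},
    {"tx": 0, "ty": 0, "tz": 0, "rx": 0, "ry": 0, "rz": 0},
    {"tx": 0, "ty": 0, "tz": 10, "rx": 0, "ry": 0, "rz": 0},
    {"tx": 0, "ty": 0, "tz": 30, "rx": 0, "ry": 0, "rz": 0},
    {"tx": 0, "ty": 0, "tz": 40, "rx": 0, "ry": 0, "rz": 0},
    {"tx": 0, "ty": 0, "tz": 40, "rx": 0, "ry": 0, "rz": 0},
    {"tx": 0, "ty": 0, "tz": 10, "rx": 0, "ry": 0, "rz": 0},
  ],
  gripper=0.3,
)

```text
time: 20.7
tool_pos: [520.9, 1.7, 172.6]
tcp_rot: [-3.14, 0.008, -3.122]
contact_force: [0.8, 0.1, 0.2]
grip_width: 64.8
finger_force: 0.0
```

>>> carry_out(
  plan=[
    {"tx": 6.36, "ty": 38.34, "tz": 0, "rx": 0, "ry": 0, "rz": 0},
    {"tx": 6.36, "ty": 38.34, "tz": 0, "rx": 0, "ry": 0, "rz": 0},
    {"tx": 6.36, "ty": 38.34, "tz": 0, "rx": 0, "ry": 0, "rz": 0},
    {"tx": 6.36, "ty": 38.34, "tz": 0, "rx": 0, "ry": 0, "rz": 0},
    {"tx": 6.36, "ty": 38.34, "tz": 0, "rx": 0, "ry": 0, "rz": 0},
    {"tx": 6.36, "ty": 38.34, "tz": 0, "rx": 0, "ry": 0, "rz": 0},
    {"tx": 6.36, "ty": 38.34, "tz": 0, "rx": 0, "ry": 0, "rz": 0},
    {"tx": 6.36, "ty": 38.34, "tz": 0, "rx": 0, "ry": 0, "rz": 0},
    {"tx": 6.36, "ty": 38.34, "tz": 0, "rx": 0, "ry": 0, "rz": 0},
    {"tx": 6.36, "ty": 38.34, "tz": 0, "rx": 0, "ry": 0, "rz": 0},
    {"tx": 0, "ty": 0, "tz": -40, "rx": 0, "ry": 0, "rz": 0},
    {"tx": 0, "ty": 0, "tz": -40, "rx": 0, "ry": 0, "rz": 0},
  ],
)

```text
time: 21.9
tool_pos: [582.5, 387.2, 87.2]
tcp_rot: [3.14, 0.003, -3.12]
contact_force: [0.6, 0.6, -0.6]
grip_width: 64.5
finger_force: 0.0
```

Run:
```python
from h import *
cap('side','s6.png'); cap('top','t4.png')
o=bot.get_obs();print(o['tool_pos'],o['tcp_rot'])
s=cv2.imread('pics/raw_s6.png')
b=lambda i,f:cv2.convertScaleAbs(cv2.resize(i,None,fx=f,fy=f,interpolation=cv2.INTER_CUBIC),alpha=1.4)
A=b(s[160:230,270:350],5);B=b(s[270:340,190:270],5)
cv2.imwrite('pics/c5.png',np.hstack([A,B]))
p=proj('side',[[518.2,1.9,87]]+[[518.2+50.5*i,1.9+20*j,50] for i,j in((1,1),(1,-1),(-1,-1),(-1,1))]);print((p-[270,160])*5+2)
q=o['tool_pos'];print((proj('side',[q,[q[0],q[1],8]])-[190,270])*5+2+[400,0])
```

```text
[578.38223346 383.74622675  80.59759427] [-3.13583749 -0.01176756 -3.12175092]
[[196.  117. ]
 [ 88.  179.5]
 [110.  126.5]
 [303.  162. ]
 [284.5 216.5]]
[[602.5 192.5]
 [623.  286.5]]
```

View pics/c5.png

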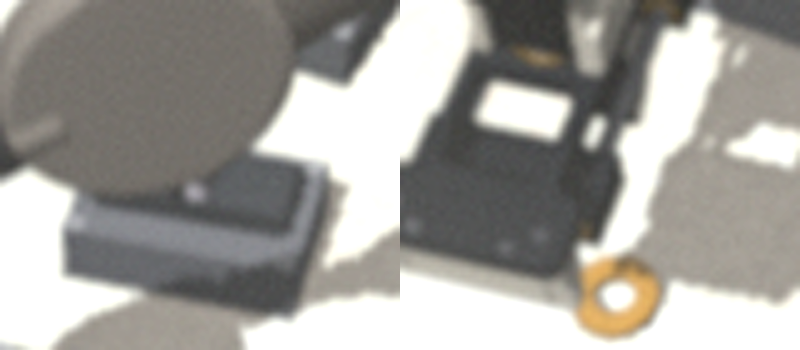

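The strap lies flat on the block with the bolt through it, the bright spot at crop (195,190). The washer is under the hand at (621,297). I'll grip it in two directions so it is centred both ways.

>>> carry_out(
  plan=[
    {"tx": 0, "ty": 0, "tz": 0, "rx": 0, "ry": 0, "rz": 0},
    {"tx": 0, "ty": 0, "tz": 0, "rx": 0, "ry": 0, "rz": 0},
    {"tx": 0, "ty": 0, "tz": -25, "rx": 0, "ry": 0, "rz": 0},
    {"tx": 0, "ty": 0, "tz": -25, "rx": 0, "ry": 0, "rz": 0},
    {"tx": 0, "ty": 0, "tz": -20, "rx": 0, "ry": 0, "rz": 0},
    {"tx": 0, "ty": 0, "tz": -10, "rx": 0, "ry": 0, "rz": 0},
    {"tx": 0, "ty": 0, "tz": -4, "rx": 0, "ry": 0, "rz": 0},
    {"tx": 0, "ty": 0, "tz": -1.5, "rx": 0, "ry": 0, "rz": 0},
    {"tx": 0, "ty": 0, "tz": 0, "rx": 0, "ry": 0, "rz": 0},
    {"tx": 0, "ty": 0, "tz": 0, "rx": 0, "ry": 0, "rz": 0},
  ],
)

```text
time: 23.0
tool_pos: [583.0, 385.7, 3.3]
tcp_rot: [3.141, 0.002, -3.122]
contact_force: [0.0, -0.3, -0.3]
grip_width: 64.3
finger_force: 0.0
```

>>> carry_out(
  plan=[
    {"tx": 0, "ty": 0, "tz": 0, "rx": 0, "ry": 0, "rz": 0},
    {"tx": 0, "ty": 0, "tz": 0, "rx": 0, "ry": 0, "rz": 0},
    {"tx": 0, "ty": 0, "tz": 0, "rx": 0, "ry": 0, "rz": 0},
    {"tx": 0, "ty": 0, "tz": 0, "rx": 0, "ry": 0, "rz": 0},
    {"tx": 0, "ty": 0, "tz": 0, "rx": 0, "ry": 0, "rz": 0},
    {"tx": 0, "ty": 0, "tz": 0, "rx": 0, "ry": 0, "rz": 0},
    {"tx": 0, "ty": 0, "tz": 0, "rx": 0, "ry": 0, "rz": 0},
    {"tx": 0, "ty": 0, "tz": 0, "rx": 0, "ry": 0, "rz": 0},
  ],
  gripper=1,
)

```text
time: 23.8
tool_pos: [582.4, 385.4, 2.0]
tcp_rot: [3.141, 0.0, -3.122]
contact_force: [0.3, 0.2, 0.8]
grip_width: 36.3
finger_force: 30.0
```

>>> carry_out(
  plan=[
    {"tx": 0, "ty": 0, "tz": 0, "rx": 0, "ry": 0, "rz": 0},
    {"tx": 0, "ty": 0, "tz": 0, "rx": 0, "ry": 0, "rz": 0},
    {"tx": 0, "ty": 0, "tz": 0, "rx": 0, "ry": 0, "rz": 0},
    {"tx": 0, "ty": 0, "tz": 0, "rx": 0, "ry": 0, "rz": 0},
    {"tx": 0, "ty": 0, "tz": 0, "rx": 0, "ry": 0, "rz": 0},
    {"tx": 0, "ty": 0, "tz": 0, "rx": 0, "ry": 0, "rz": 0},
  ],
  gripper=0.2,
)

```text
time: 24.4
tool_pos: [582.3, 385.4, 1.9]
tcp_rot: [3.142, -0.0, -3.122]
contact_force: [0.1, -0.1, -0.2]
grip_width: 73.0
finger_force: 0.0
```

>>> carry_out(
  plan=[
    {"tx": 0, "ty": 0, "tz": 0, "rx": 0, "ry": 0, "rz": -0.143},
    {"tx": 0, "ty": 0, "tz": 0, "rx": 0, "ry": 0, "rz": -0.143},
    {"tx": 0, "ty": 0, "tz": 0, "rx": 0, "ry": 0, "rz": -0.143},
    {"tx": 0, "ty": 0, "tz": 0, "rx": 0, "ry": 0, "rz": -0.143},
    {"tx": 0, "ty": 0, "tz": 0, "rx": 0, "ry": 0, "rz": -0.143},
    {"tx": 0, "ty": 0, "tz": 0, "rx": 0, "ry": 0, "rz": -0.143},
    {"tx": 0, "ty": 0, "tz": 0, "rx": 0, "ry": 0, "rz": -0.143},
    {"tx": 0, "ty": 0, "tz": 0, "rx": 0, "ry": 0, "rz": -0.143},
    {"tx": 0, "ty": 0, "tz": 0, "rx": 0, "ry": 0, "rz": -0.143},
    {"tx": 0, "ty": 0, "tz": 0, "rx": 0, "ry": 0, "rz": -0.143},
    {"tx": 0, "ty": 0, "tz": 0, "rx": 0, "ry": 0, "rz": -0.14},
    {"tx": 0, "ty": 0, "tz": 0, "rx": 0, "ry": 0, "rz": 0},
  ],
)

```text
time: 25.6
tool_pos: [582.3, 385.4, 1.9]
tcp_rot: [3.141, -0.0, 1.59]
contact_force: [0.4, -0.0, 0.1]
grip_width: 73.2
finger_force: 0.0
```

>>> carry_out(
  plan=[
    {"tx": 0, "ty": 0, "tz": 0, "rx": 0, "ry": 0, "rz": 0},
    {"tx": 0, "ty": 0, "tz": 0, "rx": 0, "ry": 0, "rz": 0},
    {"tx": 0, "ty": 0, "tz": 0, "rx": 0, "ry": 0, "rz": 0},
    {"tx": 0, "ty": 0, "tz": 0, "rx": 0, "ry": 0, "rz": 0},
    {"tx": 0, "ty": 0, "tz": 0, "rx": 0, "ry": 0, "rz": 0},
    {"tx": 0, "ty": 0, "tz": 0, "rx": 0, "ry": 0, "rz": 0},
    {"tx": 0, "ty": 0, "tz": 0, "rx": 0, "ry": 0, "rz": 0},
    {"tx": 0, "ty": 0, "tz": 0, "rx": 0, "ry": 0, "rz": 0},
  ],
  gripper=1,
)

```text
time: 26.4
tool_pos: [582.3, 385.4, 1.9]
tcp_rot: [3.142, -0.0, 1.591]
contact_force: [-0.4, 0.3, 0.2]
grip_width: 36.2
finger_force: 30.0
```

>>> carry_out(
  plan=[
    {"tx": 0, "ty": 0, "tz": 10, "rx": 0, "ry": 0, "rz": 0},
    {"tx": 0, "ty": 0, "tz": 30, "rx": 0, "ry": 0, "rz": 0},
    {"tx": 0, "ty": 0, "tz": 40, "rx": 0, "ry": 0, "rz": 0},
    {"tx": 0, "ty": 0, "tz": 40, "rx": 0, "ry": 0, "rz": 0},
    {"tx": 0, "ty": 0, "tz": 10, "rx": 0, "ry": 0, "rz": 0},
  ],
)

```text
time: 26.9
tool_pos: [584.6, 386.6, 138.7]
tcp_rot: [3.133, -0.004, 1.591]
contact_force: [1.7, 1.0, -0.3]
grip_width: 35.9
finger_force: 30.0
```

>>> carry_out(
  plan=[
    {"tx": -6.41, "ty": -38.34, "tz": 0, "rx": 0, "ry": 0, "rz": 0},
    {"tx": -6.41, "ty": -38.34, "tz": 0, "rx": 0, "ry": 0, "rz": 0},
    {"tx": -6.41, "ty": -38.34, "tz": 0, "rx": 0, "ry": 0, "rz": 0},
    {"tx": -6.41, "ty": -38.34, "tz": 0, "rx": 0, "ry": 0, "rz": 0},
    {"tx": -6.41, "ty": -38.34, "tz": 0, "rx": 0, "ry": 0, "rz": 0},
    {"tx": -6.41, "ty": -38.34, "tz": 0, "rx": 0, "ry": 0, "rz": 0},
    {"tx": -6.41, "ty": -38.34, "tz": 0, "rx": 0, "ry": 0, "rz": 0},
    {"tx": -6.41, "ty": -38.34, "tz": 0, "rx": 0, "ry": 0, "rz": 0},
    {"tx": -6.41, "ty": -38.34, "tz": 0, "rx": 0, "ry": 0, "rz": 0},
    {"tx": -6.41, "ty": -38.34, "tz": 0, "rx": 0, "ry": 0, "rz": 0},
    {"tx": 0, "ty": 0, "tz": 0, "rx": 0, "ry": 0, "rz": 0},
    {"tx": 0, "ty": 0, "tz": 0, "rx": 0, "ry": 0, "rz": 0},
  ],
)

```text
time: 28.1
tool_pos: [518.1, 1.5, 132.1]
tcp_rot: [3.141, -0.0, 1.589]
contact_force: [0.2, 0.5, -0.5]
grip_width: 36.3
finger_force: 30.0
```

>>> carry_out(
  plan=[
    {"tx": 0, "ty": 0, "tz": -20, "rx": 0, "ry": 0, "rz": 0},
    {"tx": 0, "ty": 0, "tz": -15, "rx": 0, "ry": 0, "rz": 0},
    {"tx": 0, "ty": 0, "tz": 0, "rx": 0, "ry": 0, "rz": 0},
    {"tx": 0, "ty": 0, "tz": 0, "rx": 0, "ry": 0, "rz": 0},
    {"tx": 0, "ty": 0, "tz": 0, "rx": 0, "ry": 0, "rz": 0},
  ],
)

```text
time: 28.6
tool_pos: [518.9, 2.6, 97.7]
tcp_rot: [3.14, 0.0, 1.592]
contact_force: [0.1, -0.4, -0.9]
grip_width: 36.4
finger_force: 30.0
```

>>> carry_out(
  plan=[
    {"tx": 0, "ty": 0, "tz": -4, "rx": 0, "ry": 0, "rz": 0},
    {"tx": 0, "ty": 0, "tz": -3, "rx": 0, "ry": 0, "rz": 0},
    {"tx": 0, "ty": 0, "tz": -2, "rx": 0, "ry": 0, "rz": 0},
    {"tx": 0, "ty": 0, "tz": -2, "rx": 0, "ry": 0, "rz": 0},
    {"tx": 0, "ty": 0, "tz": -2, "rx": 0, "ry": 0, "rz": 0},
    {"tx": 0, "ty": 0, "tz": -2, "rx": 0, "ry": 0, "rz": 0},
    {"tx": 0, "ty": 0, "tz": -2, "rx": 0, "ry": 0, "rz": 0},
    {"tx": 0, "ty": 0, "tz": -2, "rx": 0, "ry": 0, "rz": 0},
    {"tx": 0, "ty": 0, "tz": 0, "rx": 0, "ry": 0, "rz": 0},
  ],
)

```text
time: 29.5
tool_pos: [518.1, 2.0, 77.6]
tcp_rot: [-3.141, -0.0, 1.591]
contact_force: [0.1, -0.0, -0.3]
grip_width: 36.4
finger_force: 30.0
```

>>> carry_out(
  plan=[
    {"tx": 0, "ty": 0, "tz": -5, "rx": 0, "ry": 0, "rz": 0},
    {"tx": 0, "ty": 0, "tz": -5, "rx": 0, "ry": 0, "rz": 0},
    {"tx": 0, "ty": 0, "tz": -5, "rx": 0, "ry": 0, "rz": 0},
    {"tx": 0, "ty": 0, "tz": -5, "rx": 0, "ry": 0, "rz": 0},
    {"tx": 0, "ty": 0, "tz": -3, "rx": 0, "ry": 0, "rz": 0},
    {"tx": 0, "ty": 0, "tz": -2, "rx": 0, "ry": 0, "rz": 0},
    {"tx": 0, "ty": 0, "tz": -0.5, "rx": 0, "ry": 0, "rz": 0},
    {"tx": 0, "ty": 0, "tz": 0, "rx": 0, "ry": 0, "rz": 0},
    {"tx": 0, "ty": 0, "tz": 0, "rx": 0, "ry": 0, "rz": 0},
  ],
)

```text
time: 30.4
tool_pos: [518.4, 1.9, 52.6]
tcp_rot: [3.141, 0.0, 1.591]
contact_force: [0.1, -0.1, -0.8]
grip_width: 36.2
finger_force: 30.0
```

>>> carry_out(
  plan=[
    {"tx": 0, "ty": 0, "tz": 0, "rx": 0, "ry": 0, "rz": 0},
    {"tx": 0, "ty": 0, "tz": 0, "rx": 0, "ry": 0, "rz": 0},
    {"tx": 0, "ty": 0, "tz": 0, "rx": 0, "ry": 0, "rz": 0},
    {"tx": 0, "ty": 0, "tz": 0, "rx": 0, "ry": 0, "rz": 0},
    {"tx": 0, "ty": 0, "tz": 0, "rx": 0, "ry": 0, "rz": 0},
    {"tx": 0, "ty": 0, "tz": 0, "rx": 0, "ry": 0, "rz": 0},
    {"tx": 0, "ty": 0, "tz": 15, "rx": 0, "ry": 0, "rz": 0},
    {"tx": 0, "ty": 0, "tz": 35, "rx": 0, "ry": 0, "rz": 0},
    {"tx": 0, "ty": 0, "tz": 40, "rx": 0, "ry": 0, "rz": 0},
    {"tx": 0, "ty": 0, "tz": 10, "rx": 0, "ry": 0, "rz": 0},
    {"tx": 0, "ty": 0, "tz": 0, "rx": 0, "ry": 0, "rz": 0},
  ],
  gripper=0.4,
)

```text
time: 31.5
tool_pos: [519.2, 1.9, 154.1]
tcp_rot: [3.138, 0.001, 1.591]
contact_force: [-0.0, 0.1, -0.3]
grip_width: 55.3
finger_force: 0.0
```

>>> carry_out(
  plan=[
    {"tx": -8.74, "ty": 36.41, "tz": 0, "rx": 0, "ry": 0, "rz": 0},
    {"tx": -8.74, "ty": 36.41, "tz": 0, "rx": 0, "ry": 0, "rz": 0},
    {"tx": -8.74, "ty": 36.41, "tz": 0, "rx": 0, "ry": 0, "rz": 0},
    {"tx": -8.74, "ty": 36.41, "tz": 0, "rx": 0, "ry": 0, "rz": 0},
    {"tx": -8.74, "ty": 36.41, "tz": 0, "rx": 0, "ry": 0, "rz": 0},
    {"tx": -8.74, "ty": 36.41, "tz": 0, "rx": 0, "ry": 0, "rz": 0},
    {"tx": -8.74, "ty": 36.41, "tz": 0, "rx": 0, "ry": 0, "rz": 0},
    {"tx": -8.74, "ty": 36.41, "tz": 0, "rx": 0, "ry": 0, "rz": 0},
    {"tx": -8.74, "ty": 36.41, "tz": 0, "rx": 0, "ry": 0, "rz": 0},
    {"tx": -8.74, "ty": 36.41, "tz": 0, "rx": 0, "ry": 0, "rz": 0},
    {"tx": 0, "ty": 0, "tz": -35, "rx": 0, "ry": 0, "rz": 0},
    {"tx": 0, "ty": 0, "tz": -35, "rx": 0, "ry": 0, "rz": 0},
  ],
)

```text
time: 32.7
tool_pos: [429.8, 367.1, 80.3]
tcp_rot: [-3.141, 0.0, 1.593]
contact_force: [-0.0, 0.9, -0.8]
grip_width: 55.2
finger_force: 0.0
```

>>> carry_out(
  plan=[
    {"tx": 0, "ty": 0, "tz": 0, "rx": 0, "ry": 0, "rz": 0},
    {"tx": 0, "ty": 0, "tz": 0, "rx": 0, "ry": 0, "rz": 0},
    {"tx": 0, "ty": 0, "tz": 0, "rx": 0, "ry": 0, "rz": 0},
    {"tx": 0, "ty": 0, "tz": -25, "rx": 0, "ry": 0, "rz": 0},
    {"tx": 0, "ty": 0, "tz": -25, "rx": 0, "ry": 0, "rz": 0},
    {"tx": 0, "ty": 0, "tz": -15, "rx": 0, "ry": 0, "rz": 0},
    {"tx": 0, "ty": 0, "tz": -10, "rx": 0, "ry": 0, "rz": 0},
    {"tx": 0, "ty": 0, "tz": -3, "rx": 0, "ry": 0, "rz": 0},
    {"tx": 0, "ty": 0, "tz": 0, "rx": 0, "ry": 0, "rz": 0},
    {"tx": 0, "ty": 0, "tz": 0, "rx": 0, "ry": 0, "rz": 0},
  ],
)

```text
time: 33.7
tool_pos: [431.5, 366.5, 5.5]
tcp_rot: [3.14, -0.001, 1.591]
contact_force: [-0.1, -0.6, -0.9]
grip_width: 55.1
finger_force: 0.0
```

>>> carry_out(
  plan=[
    {"tx": 0, "ty": 0, "tz": 0, "rx": 0, "ry": 0, "rz": 0},
    {"tx": 0, "ty": 0, "tz": 0, "rx": 0, "ry": 0, "rz": 0},
    {"tx": 0, "ty": 0, "tz": 0, "rx": 0, "ry": 0, "rz": 0},
    {"tx": 0, "ty": 0, "tz": 0, "rx": 0, "ry": 0, "rz": 0},
    {"tx": 0, "ty": 0, "tz": 0, "rx": 0, "ry": 0, "rz": 0},
    {"tx": 0, "ty": 0, "tz": 0, "rx": 0, "ry": 0, "rz": 0},
    {"tx": 0, "ty": 0, "tz": 0, "rx": 0, "ry": 0, "rz": 0},
    {"tx": 0, "ty": 0, "tz": 0, "rx": 0, "ry": 0, "rz": 0},
  ],
  gripper=1,
)

```text
time: 34.5
tool_pos: [430.9, 366.1, 4.6]
tcp_rot: [3.141, -0.0, 1.591]
contact_force: [-0.1, -0.4, 3.1]
grip_width: 26.6
finger_force: 30.0
```

>>> carry_out(
  plan=[
    {"tx": 0, "ty": 0, "tz": 0, "rx": 0, "ry": 0, "rz": 0},
    {"tx": 0, "ty": 0, "tz": 0, "rx": 0, "ry": 0, "rz": 0},
    {"tx": 0, "ty": 0, "tz": 0, "rx": 0, "ry": 0, "rz": 0},
    {"tx": 0, "ty": 0, "tz": 0, "rx": 0, "ry": 0, "rz": 0},
    {"tx": 0, "ty": 0, "tz": 0, "rx": 0, "ry": 0, "rz": 0},
    {"tx": 0, "ty": 0, "tz": 0, "rx": 0, "ry": 0, "rz": 0},
  ],
  gripper=0.3,
)

```text
time: 35.1
tool_pos: [430.8, 366.1, 4.4]
tcp_rot: [-3.142, 0.0, 1.591]
contact_force: [-0.1, 0.7, -0.1]
grip_width: 63.8
finger_force: 0.0
```

>>> carry_out(
  plan=[
    {"tx": 0, "ty": 0, "tz": 0, "rx": 0, "ry": 0, "rz": 0.143},
    {"tx": 0, "ty": 0, "tz": 0, "rx": 0, "ry": 0, "rz": 0.143},
    {"tx": 0, "ty": 0, "tz": 0, "rx": 0, "ry": 0, "rz": 0.143},
    {"tx": 0, "ty": 0, "tz": 0, "rx": 0, "ry": 0, "rz": 0.143},
    {"tx": 0, "ty": 0, "tz": 0, "rx": 0, "ry": 0, "rz": 0.143},
    {"tx": 0, "ty": 0, "tz": 0, "rx": 0, "ry": 0, "rz": 0.143},
    {"tx": 0, "ty": 0, "tz": 0, "rx": 0, "ry": 0, "rz": 0.143},
    {"tx": 0, "ty": 0, "tz": 0, "rx": 0, "ry": 0, "rz": 0.143},
    {"tx": 0, "ty": 0, "tz": 0, "rx": 0, "ry": 0, "rz": 0.143},
    {"tx": 0, "ty": 0, "tz": 0, "rx": 0, "ry": 0, "rz": 0.143},
    {"tx": 0, "ty": 0, "tz": 0, "rx": 0, "ry": 0, "rz": 0.14},
    {"tx": 0, "ty": 0, "tz": 0, "rx": 0, "ry": 0, "rz": 0},
  ],
)

```text
time: 36.3
tool_pos: [430.8, 366.1, 4.4]
tcp_rot: [3.141, 0.0, -3.121]
contact_force: [-0.1, 0.3, -0.5]
grip_width: 63.9
finger_force: 0.0
```

>>> carry_out(
  plan=[
    {"tx": 0, "ty": 0, "tz": 0, "rx": 0, "ry": 0, "rz": 0},
    {"tx": 0, "ty": 0, "tz": 0, "rx": 0, "ry": 0, "rz": 0},
    {"tx": 0, "ty": 0, "tz": 0, "rx": 0, "ry": 0, "rz": 0},
    {"tx": 0, "ty": 0, "tz": 0, "rx": 0, "ry": 0, "rz": 0},
    {"tx": 0, "ty": 0, "tz": 0, "rx": 0, "ry": 0, "rz": 0},
    {"tx": 0, "ty": 0, "tz": 0, "rx": 0, "ry": 0, "rz": 0},
    {"tx": 0, "ty": 0, "tz": 0, "rx": 0, "ry": 0, "rz": 0},
    {"tx": 0, "ty": 0, "tz": 0, "rx": 0, "ry": 0, "rz": 0},
  ],
  gripper=1,
)

```text
time: 37.1
tool_pos: [430.8, 366.1, 4.4]
tcp_rot: [3.141, 0.0, -3.123]
contact_force: [0.8, -0.4, -0.5]
grip_width: 26.5
finger_force: 30.0
```

>>> carry_out(
  plan=[
    {"tx": 0, "ty": 0, "tz": 10, "rx": 0, "ry": 0, "rz": 0},
    {"tx": 0, "ty": 0, "tz": 30, "rx": 0, "ry": 0, "rz": 0},
    {"tx": 0, "ty": 0, "tz": 40, "rx": 0, "ry": 0, "rz": 0},
    {"tx": 0, "ty": 0, "tz": 40, "rx": 0, "ry": 0, "rz": 0},
    {"tx": 0, "ty": 0, "tz": 10, "rx": 0, "ry": 0, "rz": 0},
    {"tx": 0, "ty": 0, "tz": 0, "rx": 0, "ry": 0, "rz": 0},
  ],
)

```text
time: 37.7
tool_pos: [431.7, 366.7, 136.9]
tcp_rot: [3.139, 0.004, -3.122]
contact_force: [-0.1, -0.2, -0.4]
grip_width: 26.3
finger_force: 30.0
```

>>> carry_out(
  plan=[
    {"tx": 8.74, "ty": -36.41, "tz": 0, "rx": 0, "ry": 0, "rz": 0},
    {"tx": 8.74, "ty": -36.41, "tz": 0, "rx": 0, "ry": 0, "rz": 0},
    {"tx": 8.74, "ty": -36.41, "tz": 0, "rx": 0, "ry": 0, "rz": 0},
    {"tx": 8.74, "ty": -36.41, "tz": 0, "rx": 0, "ry": 0, "rz": 0},
    {"tx": 8.74, "ty": -36.41, "tz": 0, "rx": 0, "ry": 0, "rz": 0},
    {"tx": 8.74, "ty": -36.41, "tz": 0, "rx": 0, "ry": 0, "rz": 0},
    {"tx": 8.74, "ty": -36.41, "tz": 0, "rx": 0, "ry": 0, "rz": 0},
    {"tx": 8.74, "ty": -36.41, "tz": 0, "rx": 0, "ry": 0, "rz": 0},
    {"tx": 8.74, "ty": -36.41, "tz": 0, "rx": 0, "ry": 0, "rz": 0},
    {"tx": 8.74, "ty": -36.41, "tz": 0, "rx": 0, "ry": 0, "rz": 0},
    {"tx": 0, "ty": 0, "tz": 0, "rx": 0, "ry": 0, "rz": 0},
    {"tx": 0, "ty": 0, "tz": 0, "rx": 0, "ry": 0, "rz": 0},
  ],
)

```text
time: 38.9
tool_pos: [517.3, 1.6, 132.9]
tcp_rot: [3.141, -0.003, -3.124]
contact_force: [0.1, 0.3, -0.4]
grip_width: 26.4
finger_force: 30.0
```

Run:
```python
from h import *
cap('side','s7.png',(265,150,355,225),6)
o=bot.get_obs();print(o['tool_pos'],o['tcp_rot'],o['grip_width'])
p=proj('side',[[518.2,1.9,z] for z in(87,58,o['tool_pos'][2]-4.5)]);print((p-[265,150])*6+2.5)
```

```text
[517.18175237   2.41084619 133.18187146] [ 3.14064107e+00 -2.86735107e-03 -3.12300966e+00] 26.574981841782296
[[265.3 200.5]
 [265.3 250.9]
 [265.3 124.3]]
```

View pics/s7.png

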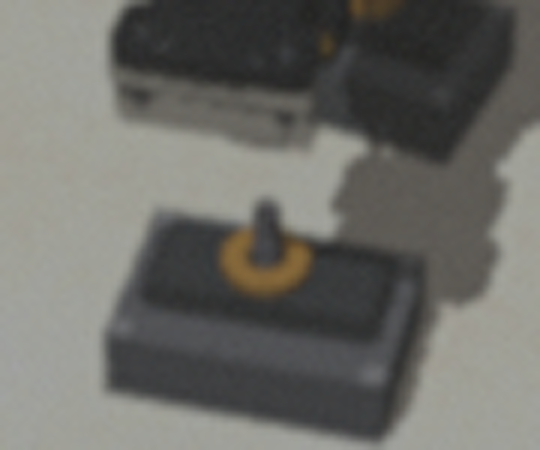

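The picture shows the washer flat on the strap at (265,258) and the bolt upright with its tip at (267,202), which is where I predicted. Lower the collar.

>>> carry_out(
  plan=[
    {"tx": 0, "ty": 0, "tz": -15, "rx": 0, "ry": 0, "rz": 0},
    {"tx": 0, "ty": 0, "tz": -15, "rx": 0, "ry": 0, "rz": 0},
    {"tx": 0, "ty": 0, "tz": -5, "rx": 0, "ry": 0, "rz": 0},
    {"tx": 0, "ty": 0, "tz": 0, "rx": 0, "ry": 0, "rz": 0},
    {"tx": 0, "ty": 0, "tz": 0, "rx": 0, "ry": 0, "rz": 0},
    {"tx": 0, "ty": 0, "tz": -3, "rx": 0, "ry": 0, "rz": 0},
    {"tx": 0, "ty": 0, "tz": -3, "rx": 0, "ry": 0, "rz": 0},
    {"tx": 0, "ty": 0, "tz": -3, "rx": 0, "ry": 0, "rz": 0},
    {"tx": 0, "ty": 0, "tz": -3, "rx": 0, "ry": 0, "rz": 0},
    {"tx": 0, "ty": 0, "tz": -3, "rx": 0, "ry": 0, "rz": 0},
    {"tx": 0, "ty": 0, "tz": -3, "rx": 0, "ry": 0, "rz": 0},
    {"tx": 0, "ty": 0, "tz": 0, "rx": 0, "ry": 0, "rz": 0},
  ],
)

```text
time: 40.15
tool_pos: [517.9, 2.0, 80.9]
tcp_rot: [3.141, -0.001, -3.122]
contact_force: [0.1, 0.1, -0.1]
grip_width: 26.7
finger_force: 30.0
```

>>> carry_out(
  plan=[
    {"tx": 0, "ty": 0, "tz": -4, "rx": 0, "ry": 0, "rz": 0},
    {"tx": 0, "ty": 0, "tz": -4, "rx": 0, "ry": 0, "rz": 0},
    {"tx": 0, "ty": 0, "tz": -4, "rx": 0, "ry": 0, "rz": 0},
    {"tx": 0, "ty": 0, "tz": -3, "rx": 0, "ry": 0, "rz": 0},
    {"tx": 0, "ty": 0, "tz": -2, "rx": 0, "ry": 0, "rz": 0},
    {"tx": 0, "ty": 0, "tz": -1, "rx": 0, "ry": 0, "rz": 0},
    {"tx": 0, "ty": 0, "tz": -0.5, "rx": 0, "ry": 0, "rz": 0},
    {"tx": 0, "ty": 0, "tz": 0, "rx": 0, "ry": 0, "rz": 0},
    {"tx": 0, "ty": 0, "tz": 0, "rx": 0, "ry": 0, "rz": 0},
  ],
)

```text
time: 41.05
tool_pos: [518.3, 2.0, 63.1]
tcp_rot: [3.142, 0.0, -3.122]
contact_force: [-0.2, 0.2, 0.2]
grip_width: 26.6
finger_force: 30.0
```

>>> carry_out(
  plan=[
    {"tx": 0, "ty": 0, "tz": 0, "rx": 0, "ry": 0, "rz": 0},
    {"tx": 0, "ty": 0, "tz": 0, "rx": 0, "ry": 0, "rz": 0},
    {"tx": 0, "ty": 0, "tz": 0, "rx": 0, "ry": 0, "rz": 0},
    {"tx": 0, "ty": 0, "tz": 0, "rx": 0, "ry": 0, "rz": 0},
    {"tx": 0, "ty": 0, "tz": 0, "rx": 0, "ry": 0, "rz": 0},
    {"tx": 0, "ty": 0, "tz": 0, "rx": 0, "ry": 0, "rz": 0},
    {"tx": 0, "ty": 0, "tz": 15, "rx": 0, "ry": 0, "rz": 0},
    {"tx": 0, "ty": 0, "tz": 35, "rx": 0, "ry": 0, "rz": 0},
    {"tx": 0, "ty": 0, "tz": 40, "rx": 0, "ry": 0, "rz": 0},
    {"tx": 0, "ty": 0, "tz": 20, "rx": 0, "ry": 0, "rz": 0},
    {"tx": 0, "ty": 0, "tz": 0, "rx": 0, "ry": 0, "rz": 0},
    {"tx": 0, "ty": 0, "tz": 0, "rx": 0, "ry": 0, "rz": 0},
  ],
  gripper=0.4,
)

```text
time: 42.25
tool_pos: [518.0, 2.0, 172.7]
tcp_rot: [3.141, 0.0, -3.122]
contact_force: [0.4, 0.1, -0.5]
grip_width: 55.0
finger_force: 0.0
```

Run:
```python
from h import *
cap('side','s8.png',(230,130,350,290),3.7)
p=proj('side',[[518.2,1.9,z] for z in(87,76,58)]);print((p-[230,130])*3.7)
```

```text
[[291.56 196.1 ]
 [291.56 207.94]
 [291.56 227.18]]
```

View pics/s8.png

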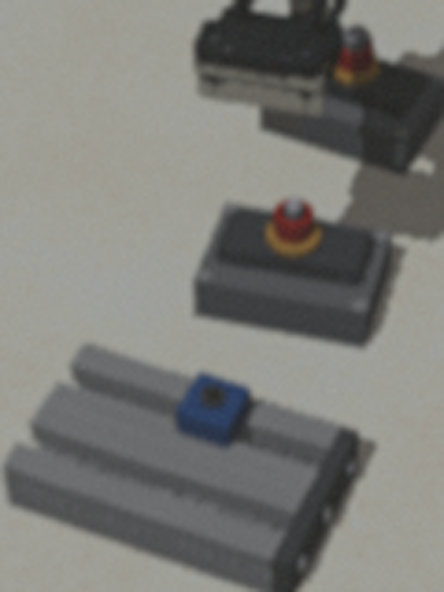

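The stack is complete: the collar at (293,222) sits on the washer with the bolt tip at (293,203), and the stop and finished set look undisturbed. Handing in.

```bash
python3 -c "
from plant import bot
print(bot.close_job())"
```

```text
the job is handed in; nothing more can be done
None
```

The job is handed in at about 42 s of robot time, with no verdict returned: bolt, strap, washer and collar are stacked in the block and released, and the stop and finished set look undisturbed in the last picture; the strap's slot actually runs crosswise, not lengthwise as the description says, but it fitted over the bolt.

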